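Load the locating fixtures for the next measuring run

TASK

Load the four workpieces for the next measuring run, each gently and fully home in its own fixture: the stepped shaft in the pair of V-blocks with its collar between the blocks, the flange over the round spigot with its hub up, the housing in the large pin nest and the flat bracket plate in the small one, each right way up on the rest buttons inside the pins. The bracket is still under the spring clips of the black stage, so draw it forward from under them before you lift it. Do not drop any part, and leave the ring gauge, which is no workpiece, where it lies.

Things in the scene. Friction and masses are not known exactly. Their poses are not given: they have to be found in the camera images.
- shaft: stepped steel shaft workpiece lying on the granite: 120 long, journals 22 dia, one plain collar 30 dia and 28 long in the middle (it lies on the collar and can roll). Origin at the middle of its axis, 15 above the granite as it lies; x axis along the shaft. Both ends are alike. Grip it across the collar. About 0.4 kg
- flange: turned steel flange workpiece: flat round flange 68 dia and 10 thick with bolt holes, on top of it a round hub 44 dia (whole height 27), through bore 28 dia. Origin at the centre of the underside; z up along the bore. Grip the hub. About 0.35 kg
- housing: grey die-cast gear housing workpiece, a block 64 (its x) by 88 (its y) by 36 high with four corner bosses and a round opening on top. Origin at the centre of the underside, z up; y axis along the length. Grip across the 64 mm width. About 0.45 kg
- bracket: flat bracket plate workpiece, 50 (its x) by 62 (its y) by 8 thick, four holes at the corners. Origin at the centre of the underside, z up; y axis along the 62 mm length. At the start it lies on the clip stage with its rear 16 mm under the clips, length along the stage's x axis. About 0.12 kg
- ring_gauge: plain steel setting ring, 50 outside dia, 20 bore, 18 high, no flange: a gauge, not a workpiece; stays where it lies. Origin at the centre of the underside
- v_pair: fixed fixture for the shaft: aluminium base 124 x 84 x 10 (z) with two steel V-blocks, each 35 (x) x 60 (y) x 40 high, centred at x = +-38, free gap 40 between them. The 90 degree V runs along x; apex at z = 30, block tops at z = 50. Origin: centre of the underside. With the journals in both Vs and the collar between the blocks the shaft's axis is at z = 45.5
- spigot: fixed fixture for the flange: aluminium base 84 x 84 x 10, on it a round steel seat 58 dia, its face 14 above the origin, and in the middle a steel spigot 23 dia that rises 20 above the seat, its last 8 mm a cone down to 8 dia. Origin at the centre of the underside, z up along the spigot
- large_nest: fixed fixture for the housing: aluminium base 118 (x) x 94 (y) x 10 with four rest buttons (tops at z = 15) inside eight steel pins 8 dia, tops at z = 29 with cone tips 5 high. The pins leave a space of 96 along x by 72 along y; those of the long sides stand at x = +-31, fingers fit between. Origin: centre of the underside; the housing's length goes along x
- small_nest: fixed fixture for the bracket, like the large nest but smaller: base 92 (x) x 80 (y) x 10, four rest buttons (tops at z = 15), eight pins 6 dia, tops at z = 25, that leave a space of 70 along x by 58 along y; those of the long sides stand at x = +-25, fingers fit between. Origin: centre of the underside; the bracket's length goes along x
- clip_stage: fixed black hand stage 96 (x) x 88 (y), body top at z = 12, on it a raised table 36 wide (y), face at z = 18; a back block (x = 25 to 45) with two leaf clips reaching forward to x = 7, undersides at z = 27.5, thumb screws up to z = 38. Open towards its own -x. The bracket's centre starts near x = -8 and must come 16 or more along -x before it can rise. Origin: centre of the underside
Mind the look-alikes: they are no part of the job. Leave any brown or green look-alike of the housing alone.

How it is judged:
On the way:
1. the bracket is drawn forward on the stage, out from under the clips (at least 12 mm along the stage's -x, still at the level of its table) (x of bracket in the frame of clip_stage between -0.09 and -0.02 m and y of bracket in the frame of clip_stage between -0.03 and 0.03 m and z of bracket in the frame of clip_stage below 0.027 m), for 0.02 s.
At the end, for the whole second after the job is handed in: Shaft in both Vs, collar between them (5 mm sideways, 12 mm along, 4 mm in height, 0.1 rad); flange within 8 mm of the spigot, housing and bracket within 10 mm and 0.25 rad of their nests, right way up, seated within 4 mm and 0.08 rad; all at rest; ring gauge moved under 30 mm (x of shaft in the frame of v_pair between -0.012 and 0.012 m and y of shaft in the frame of v_pair between -0.005 and 0.005 m and z of shaft in the frame of v_pair between 0.0415 and 0.0495 m and angle between the x axis of shaft and the x axis of v_pair, either way round below 0.1 rad and horizontal distance between flange and spigot below 0.008 m and z of flange in the frame of spigot between 0.01 and 0.018 m and angle between each of flange, housing, bracket's own z axis and vertical below 0.08 rad and horizontal distance between housing and large_nest below 0.01 m and z of housing in the frame of large_nest between 0.011 and 0.019 m and horizontal distance between bracket and small_nest below 0.01 m and z of bracket in the frame of small_nest between 0.011 and 0.019 m and angle between the y axis of housing and the x axis of large_nest, either way round below 0.25 rad and angle between the y axis of bracket and the x axis of small_nest, either way round below 0.25 rad and linear speed of each of shaft, flange, housing, bracket below 0.02 m/s and distance of ring_gauge from where it was at the start of the episode below 0.03 m); the robot touches nothing.
It fails at once if the shaft is dropped (falls freely for more than about 20 mm) (contact force between shaft and anything else below 0.05 N and linear speed of shaft above 0.65 m/s).
It fails at once if the flange is dropped (falls freely for more than about 20 mm) (contact force between flange and anything else below 0.05 N and linear speed of flange above 0.65 m/s).
It fails at once if the housing is dropped (falls freely for more than about 20 mm) (contact force between housing and anything else below 0.05 N and linear speed of housing above 0.65 m/s).
It fails at once if the bracket is dropped (falls freely for more than about 20 mm) (contact force between bracket and anything else below 0.05 N and linear speed of bracket above 0.65 m/s).
It fails at once if the ring gauge is pushed or carried away (moved more than 30 mm) (distance of ring_gauge from where it was at the start of the episode above 0.03 m).
It also fails if it takes over 122 s, if anything falls off the work surface, if the arm or the gripper's body presses on something with over 40 N, if the wrist force passes 120 N, or if a joint passes its speed limit or range.

ROBOT

A 7-joint arm with a two-finger parallel gripper is mounted at the origin on a cart in front of the work surface, level with it; the furniture and walls round the work are solid. World frame = base frame: x ahead of the robot, y to its left, z up, the work surface at z = 0. Lengths are in m, angles in rad, forces in N, time in s.
With the tool pointing down it reaches from about 0.4 to 0.85 m from the base axis. Payload 4.5 kg.
Tool frame: the origin (TCP) lies at the very end of the fingers, on their centre line; the grasp point (between the pads) lies 19 mm behind it (grip_point_offset is the distance from the TCP to the grasp point, in m); z points along the fingers, y is the line along which they close (so a half turn about z gives the same grasp; the last joint's range is limited). The gripper opens to 88 mm and grips with 3 to 60 N. Pads are 18 mm wide; open, the fingers measure 123 mm over their backs; the gripper's body (75 mm by 187 mm) begins 45 mm behind the grasp point.
Start: joints at [-1.15, 0.689, -0.195, 1.565, 0.157, 0.902, -0.215], TCP at [0.236, 0.579, 0.239] pointing down, gripper open.
Joint ranges: [-3.01, 3.01], [-0.46, 2.08], [-1.47, 1.51], [0.13, 2.56], [-1, 4.14], [0.04, 2.09], [-2.66, 2.66]. Speed limits (rad/s): [2.57, 2.57, 3.14, 3.14, 3.14, 3.14, 3.14].

INTERFACE

Orientations are given as a unit quaternion [x, y, z, w].
In Python, from plant import get_state, snapshot, camera_params, finish_job, grip_point_offset gives the robot as it stands.
- The arm moves only by the shell command python3 -m handwheel 'ROWS' [FORCE]. ROWS is a JSON list that holds a single list of rows (three levels of brackets), with 1 to 10 rows, each of 7 numbers: the opening from 0.0 (shut) to 1.0 (fully open), then dx, dy, dz in m, then a rotation vector rx, ry, rz in rad; each row is the pose to reach, as a shift and turn from the pose commanded when the command began, along the tool's axes at that moment; what a row does not reach only later rows make up. A row lasts 1/10 s, in which the tool goes at most 0.05 m and 0.15 rad, less where a joint would pass 70% of its speed; a pose out of reach is approached as far as the arm can. The fingers move at their own pace and stop on an object; FORCE is the grip in N (left out, the last holds). Time passes only in rows, so rows that do not move let the fingers close. It prints the time, the measured TCP pose, the force, the opening and the grip force at its end. Input that does not fit is refused with a message, and nothing moves.
- get_state(): the state, without advancing time (a new reading comes with each control period).
- snapshot(name): name is "side" or "top" or "wrist"; returns (picture, depth): 384x512x3 uint8, red, green, blue; 384x512 float32, m along the optical axis (not along the pixel's ray), 0 where there is no reading.
- camera_params(name): a dict with "fx", "fy", "cx", "cy" (pixels), "rvec" (rotation vector, rad) and "tvec" (3), from world to camera coordinates, as OpenCV has them. Camera axes: x right, y down, z forward; pixel columns grow to the right and rows downward; lengths in m; the calibration is good to about 2 mm. A picture is of the moment at which its call begins: read the wrist's pose just before it. camera_params takes no time and is no camera call; for the wrist camera it gives the pose at the moment of the call.
- finish_job(): hands the job in; it is judged then, once.
The state is a dict: "clock": time; "q": joint angles; "qd": joint speeds; "joint_torque": joint torques, N m; "tool_pos": TCP position; "eef_rot": TCP orientation; "contact_force": force on the tool from outside, world axes, zero at the start; "moment": the same for the moment, N m; "opening": opening from 0.0 (shut) to 1.0 (fully open); "finger_force": force on a finger pad.
Only numpy, scipy, OpenCV 4.12 (cv2) and the standard library are available. Lean on these libraries where they do the work, as an engineer would, in place of code of your own. Each camera call takes 0.05 s, during which the arm holds its last target. There are 200 camera calls.

## Working session

There is one attempt and no reset: what is moved stays moved. The work goes in short steps, Python scripts to look and compute and a shell command to move; the robot and the scene stay as the last step left them, time stands still between calls to the robot, and variables do not carry over. Pictures are saved under pics/ and viewed, at most 17 in all, crops included, and the job is handed in when it is done.

```bash
ls; mkdir -p pics; cat > h.py <<'E'
import numpy as np, cv2
from plant import *
from scipy.spatial.transform import Rotation as R
def cam(name):
    c=camera_params(name); K=np.array([[c['fx'],0,c['cx']],[0,c['fy'],c['cy']],[0,0,1.]])
    M=R.from_rotvec(c['rvec']).as_matrix(); t=np.array(c['tvec']); return K,M,t
def ray(P,uv,z):
    K,M,t=P; d=M.T@np.linalg.inv(K)@np.array([uv[0],uv[1],1.]); o=-M.T@t
    return o+d*(z-o[2])/d[2]
def cloud(P,dep):
    K,M,t=P; v,u=np.mgrid[:dep.shape[0],:dep.shape[1]]
    p=np.stack([(u-K[0,2])/K[0,0]*dep,(v-K[1,2])/K[1,1]*dep,dep],-1)
    return (p-t)@M
def proj(P,p):
    K,M,t=P; q=K@(M@np.asarray(p)+t); return q[:2]/q[2]
def shot(name):
    P=cam(name); im,d=snapshot(name); return P,im,d
E
python3 - <<'E'
from h import *
print(get_state(),grip_point_offset)
for n in ['top','side']:
    P,im,d=shot(n); cv2.imwrite(f'pics/{n}0.png',im[...,::-1]); np.savez(f'{n}0.npz',im=im,d=d,K=P[0],M=P[1],t=P[2]); print(n,-P[1].T@P[2],P[0][0,0],P[1][2])
E
```

```text
pics
{'clock': 0.0, 'q': array([-1.15025182,  0.68998443, -0.19453782,  1.56631875,  0.15727539,
        0.9024977 , -0.21513428]), 'qd': array([-0.00134678,  0.00228674,  0.00022283,  0.00129575,  0.00015684,
        0.00103857, -0.0001954 ]), 'joint_torque': array([ 1.64586240e-04, -5.27544415e+01, -1.26711231e+00, -1.53428614e+01,
       -5.27288276e-02,  6.57841578e-03,  1.53730803e-04]), 'tool_pos': array([0.23552753, 0.57825097, 0.23791709]), 'eef_rot': array([ 1.92144697e-01,  9.81366185e-01, -9.00175498e-04, -1.26943969e-04]), 'contact_force': array([ 0.29451806, -0.0658076 ,  0.02919537]), 'moment': array([0.00872317, 0.03122838, 0.05025039]), 'finger_force': 0.0, 'opening': 1.0028347082901226} 0.0187
top [0.41288835 0.08638434 1.91362804] 460.23414061831886 [ 0.10649249 -0.00343385 -0.99430758]
side [-0.02236791 -0.93459028  0.93964608] 423.0576672374176 [ 0.41241649  0.67397188 -0.61292294]
```

View pics/top0.png

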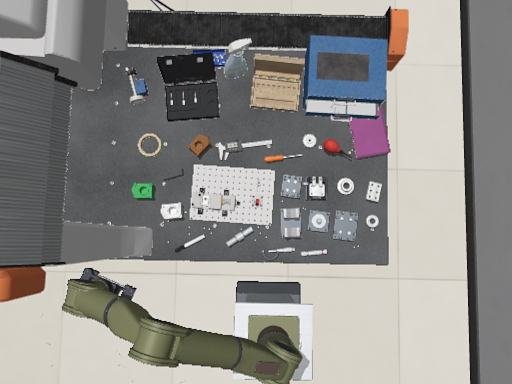

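View pics/side0.png

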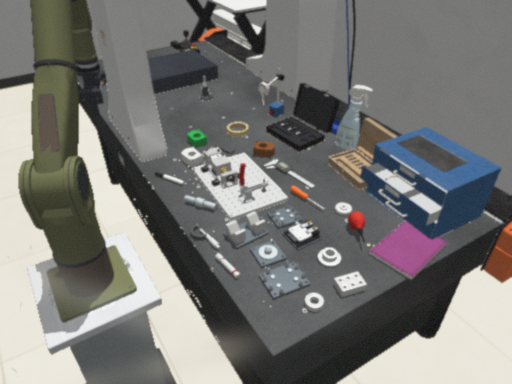

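```bash
python3 - <<'E'
import cv2,numpy as np
t=cv2.imread('pics/top0.png'); s=cv2.imread('pics/side0.png')
a=cv2.resize(t[125:260,270:395],None,fx=4.4,fy=4.4,interpolation=cv2.INTER_CUBIC)
b=cv2.resize(t[125:260,120:270],None,fx=2.2,fy=2.2,interpolation=cv2.INTER_CUBIC)
cv2.imwrite('pics/c1.png',a[:600,:800])
c=cv2.resize(s[110:320,150:380],None,fx=2.8,fy=2.8,interpolation=cv2.INTER_CUBIC)
cv2.imwrite('pics/c2.png',c[:600,:800])
E
```

```text
(no output)
```

View pics/c1.png

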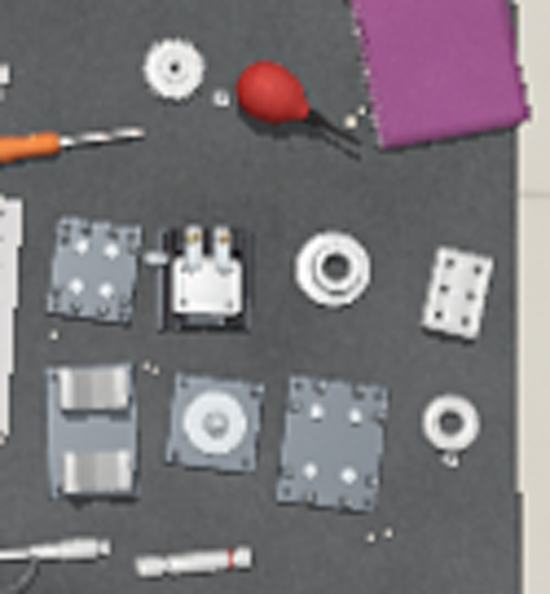

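View pics/c2.png

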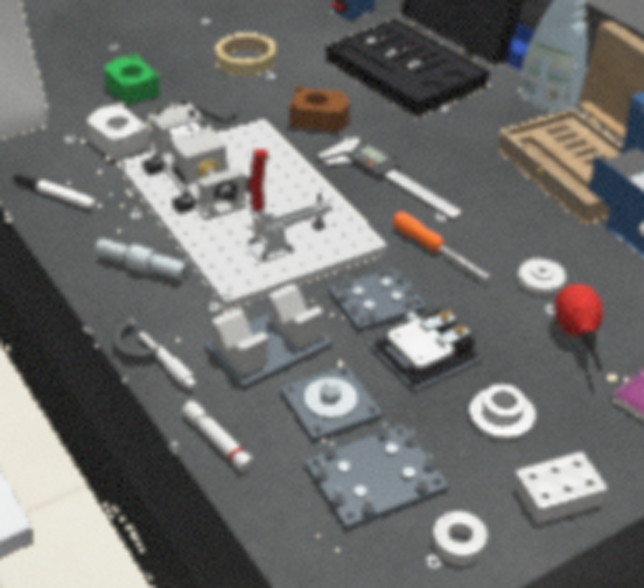

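```bash
cat >> h.py <<'E'
def load(n):
    f=np.load(n+'0.npz'); return (f['K'],f['M'],f['t']),f['im'],f['d']
E
python3 - <<'E'
from h import *
P,im,d=load('top'); C=cloud(P,d)
o=lambda x,y:(270+x/4.4,125+y/4.4)
for n,uv,z in [('housing',(172,211),.036),('shaft',(240,237),.03),('flange',o(335,267),.027),('ring',o(450,422),.018),('clip',o(207,285),.026),('small',o(94,271),.01),('vp',o(92,430),.05),('spig',o(214,422),.034),('large',o(332,442),.01)]:
    u,v=map(round,uv); print(n,uv,ray(P,uv,z).round(3),'depthz',C[v-1:v+2,u-1:u+2,2].round(3).ravel())
PW=cam('wrist'); s=get_state()
print('wristcam',-PW[1].T@PW[2],PW[1],PW[0][0], 'tcp R',R.from_quat(s['eef_rot']).as_matrix())
P,im,d=shot('wrist');cv2.imwrite('pics/w0.png',im[...,::-1])
E
```

```text
housing (172, 211) [0.513 0.421 0.036] depthz [0.007 0.015 0.016 0.012 0.014 0.013 0.025 0.015 0.003]
shaft (240, 237) [0.413 0.142 0.03 ] depthz [0.026 0.029 0.035 0.036 0.027 0.03  0.031 0.03  0.034]
flange (346.1363636363636, 185.6818181818182) [ 0.634 -0.291  0.027] depthz [ 0.008  0.002  0.004 -0.    -0.    -0.005  0.006 -0.006  0.006]
ring (372.27272727272725, 220.9090909090909) [ 0.491 -0.401  0.018] depthz [ 0.003 -0.003 -0.016  0.008 -0.005 -0.004 -0.     0.004 -0.004]
clip (317.04545454545456, 189.77272727272725) [ 0.614 -0.171  0.026] depthz [0.026 0.03  0.026 0.022 0.029 0.015 0.025 0.031 0.033]
small (291.3636363636364, 186.5909090909091) [ 0.627 -0.066  0.01 ] depthz [0.012 0.008 0.008 0.013 0.014 0.005 0.019 0.018 0.011]
vp (290.9090909090909, 222.72727272727272) [ 0.475 -0.063  0.05 ] depthz [ 0.025 -0.     0.011  0.011  0.015  0.004  0.012  0.002  0.014]
spig (318.6363636363636, 220.9090909090909) [ 0.486 -0.177  0.034] depthz [0.032 0.041 0.028 0.032 0.032 0.04  0.036 0.035 0.03 ]
large (345.45454545454544, 225.45454545454544) [ 0.47  -0.292  0.01 ] depthz [0.007 0.014 0.016 0.013 0.005 0.009 0.019 0.018 0.016]
wristcam [0.16526646 0.60656066 0.38402246] [[ 0.37641547  0.92644709 -0.00267851]
 [ 0.88604093 -0.35915088  0.29315885]
 [ 0.27063418 -0.11272279 -0.95606   ]] [328.15052813   0.         254.33593274] tcp R [[-9.26151400e-01  3.77151625e-01 -4.86047936e-04]
 [ 3.77151912e-01  9.26150089e-01 -1.56451876e-03]
 [-1.39907454e-04 -1.63229515e-03 -9.99998658e-01]]
```

```bash
cat >> h.py <<'E'
def Ry(yaw): return R.from_euler('z',yaw)*R.from_matrix(np.array([[-1,0,0],[0,1,0],[0,0,-1.]]).T)
def go(x,y,z,yaw=0):
    s=get_state(); Rc=R.from_quat(s['eef_rot']); w=np.array([x,y,z])-s['tool_pos']
    dt=Rc.inv().apply(w); rv=(Rc.inv()*Ry(yaw)).as_rotvec()
    print('t',round(s['clock'],1),'at',s['tool_pos'].round(4),'d',dt.round(4),'rv',rv.round(4),'n',max(np.linalg.norm(dt)/.05,np.linalg.norm(rv)/.15).round(1))
E
python3 - <<'E'
from h import *
go(.40,.30,.25)
E
```

```text
t 0.1 at [0.2356 0.5784 0.2381] d [-0.2572 -0.1958 -0.0116] rv [-1.400e-03 -2.000e-04 -3.868e-01] n 6.5
```

```bash
python3 -m handwheel '[[[1, -0.257, -0.196, -0.012, 0, 0, -0.387], [1, -0.257, -0.196, -0.012, 0, 0, -0.387], [1, -0.257, -0.196, -0.012, 0, 0, -0.387], [1, -0.257, -0.196, -0.012, 0, 0, -0.387], [1, -0.257, -0.196, -0.012, 0, 0, -0.387], [1, -0.257, -0.196, -0.012, 0, 0, -0.387], [1, -0.257, -0.196, -0.012, 0, 0, -0.387], [1, -0.257, -0.196, -0.012, 0, 0, -0.387], [1, -0.257, -0.196, -0.012, 0, 0, -0.387], [1, -0.257, -0.196, -0.012, 0, 0, -0.387]]]' 20
python3 - <<'E'
from h import *
P,im,d=shot('wrist');cv2.imwrite('pics/w1.png',im[...,::-1]); np.savez('w1.npz',im=im,d=d,K=P[0],M=P[1],t=P[2])
go(.4,.3,.25)
C=cloud(P,d); print(C[380:,:].reshape(-1,3)[::200].round(3))
E
```

```text
clock: 1.15
tool_pos: [0.3989, 0.3021, 0.2508]
eef_rot: [-0.001, 1.0, 0.001, -0.0]
contact_force: [0.1, 0.6, 0.5]
opening: 0.998
finger_force: 0.0
t 1.2 at [0.3988 0.3021 0.2507] d [-0.0012 -0.0021  0.0007] rv [ 0.0011 -0.0005  0.0033] n 0.1
[[ 0.383  0.246  0.34 ]
 [ 0.736  0.22  -0.001]
 [ 0.381  0.332  0.341]
 [ 0.408  0.25   0.316]
 [ 0.381  0.309  0.341]
 [ 0.381  0.351  0.341]
 [ 0.74   0.183 -0.   ]
 [ 0.381  0.327  0.342]
 [ 0.397  0.25   0.327]
 [ 0.381  0.303  0.342]
 [ 0.381  0.346  0.342]]
```

View pics/w1.png

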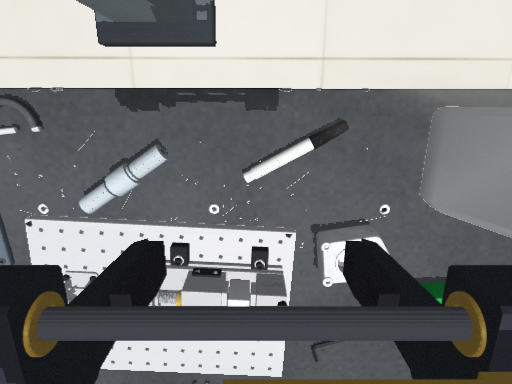

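```bash
cat >> h.py <<'E'
def loadw(n):
    f=np.load(n+'.npz'); return (f['K'],f['M'],f['t']),f['im'],f['d']
def wshot(n):
    P,im,d=shot('wrist');cv2.imwrite(f'pics/{n}.png',im[...,::-1]); np.savez(n+'.npz',im=im,d=d,K=P[0],M=P[1],t=P[2]); return P,im,d
def box(C,x0,x1,y0,y1,z0,z1):
    p=C.reshape(-1,3); p=p[np.isfinite(p).all(1)]
    return p[(p[:,0]>x0)&(p[:,0]<x1)&(p[:,1]>y0)&(p[:,1]<y1)&(p[:,2]>z0)&(p[:,2]<z1)]
E
python3 - <<'E'
from h import *
P,im,d=loadw('w1'); C=cloud(P,d)
print('granite z',np.median(C[110:130,300:330,2]))
p=box(C,.33,.47,.05,.23,.006,.05)
# largest component
k=((p[:,:2]-[.3,.0])*1000).astype(int); m=np.zeros((250,300),np.uint8); m[k[:,0],k[:,1]]=255
m=cv2.morphologyEx(m,cv2.MORPH_CLOSE,np.ones((5,5)))
n,l,st,ce=cv2.connectedComponentsWithStats(m)
for i in range(1,n):
    if st[i,4]>100:
        q=p[l[k[:,0],k[:,1]]==i]; r=cv2.minAreaRect((q[:,:2]*1000).astype(np.float32)); print(i,st[i],r,'zmax',np.percentile(q[:,2],[50,95,99]))
# ray-cast check
for uv in [(85,208),(160,148),(123,178)]: print(uv,ray(P,uv,.026 if uv[0]!=123 else .03),C[uv[1],uv[0]])
E
```

```text
granite z 4.4924119379847105e-05
2 [  90   75  110   84 2805] ((417.46429443359375, 144.68373107910156), (29.20901107788086, 120.63900756835938), 34.14186477661133) zmax [0.02482426 0.02971456 0.03068637]
(85, 208) [0.45023152 0.09967254 0.026     ] [0.45055057 0.09916758 0.02507057]
(160, 148) [0.37831999 0.19490127 0.026     ] [0.38013671 0.19141614 0.01383496]
(123, 178) [0.41231411 0.15081071 0.03      ] [0.41241747 0.15063685 0.02957577]
```

```bash

python3 -m handwheel '[[[1, -0.171, -0.472, -0.05, 0, 0, 0], [1, -0.171, -0.472, -0.05, 0, 0, 0], [1, -0.171, -0.472, -0.05, 0, 0, 0], [1, -0.171, -0.472, -0.05, 0, 0, 0], [1, -0.171, -0.472, -0.05, 0, 0, 0], [1, -0.171, -0.472, -0.05, 0, 0, 0], [1, -0.171, -0.472, -0.05, 0, 0, 0], [1, -0.171, -0.472, -0.05, 0, 0, 0], [1, -0.171, -0.472, -0.05, 0, 0, 0], [1, -0.171, -0.472, -0.05, 0, 0, 0]]]'
python3 -m handwheel '[[[1, 0, 0, 0, 0, 0, 0], [1, 0, 0, 0, 0, 0, 0], [1, 0, 0, 0, 0, 0, 0]]]'
python3 - <<'E'
from h import *
wshot('w2'); go(.57,-.17,.3)
P,im,d=loadw('w1'); C=cloud(P,d)
p=box(C,.33,.47,.05,.23,.012,.05); q=p[np.abs((p[:,:2]-[.4175,.1447])@[.58,.81])<.065]
c=q[:,:2].mean(0); u,s,v=np.linalg.svd(q[:,:2]-c); ax=v[0]; t=(q[:,:2]-c)@ax; print('shaft axis',ax,np.degrees(np.arctan2(ax[1],ax[0])), 'extent',np.percentile(t,[.3,99.7]), 'mid',c+ax*np.mean(np.percentile(t,[.3,99.7])))
w=box(C,.2,.7,.25,.9,.04,.6); print('tall near housing'); 
for y0 in np.arange(.3,.8,.05):
  for x0 in (.3,.4,.5,.6):
    s=box(C,x0,x0+.1,y0,y0+.05,.04,.6)
    if len(s)>20: print(x0,y0.round(2),len(s),s[:,2].max().round(3))
E
python3 -m handwheel '[[[1, -0.15, -0.03, 0, 0, 0, 0], [1, -0.15, -0.03, 0, 0, 0, 0], [1, -0.15, -0.03, 0, 0, 0, 0], [1, -0.15, -0.03, 0, 0, 0, 0], [1, -0.15, -0.03, 0, 0, 0, 0], [1, -0.15, -0.03, 0, 0, 0, 0], [1, -0.15, -0.03, 0, 0, 0, 0]]]'
python3 - <<'E'
from h import *
wshot('w3'); go(.72,-.20,.3)
a=cv2.imread('pics/w2.png')[:300];b=cv2.imread('pics/w3.png')[:300]
cv2.imwrite('pics/w23.png',np.vstack([a,b]))
E
```

```text
clock: 2.2
tool_pos: [0.5704, -0.1675, 0.3005]
eef_rot: [-0.002, 1.0, 0.0, 0.0]
contact_force: [0.6, 0.8, 0.7]
opening: 1.002
finger_force: 0.0
clock: 2.5
tool_pos: [0.5695, -0.1645, 0.3]
eef_rot: [-0.002, 1.0, 0.001, -0.0]
contact_force: [-0.6, -0.3, -0.6]
opening: 0.999
finger_force: 0.0
t 2.5 at [ 0.5694 -0.1644  0.3002] d [-0.0005 -0.0056  0.0002] rv [ 0.0015 -0.0004  0.0045] n 0.1
shaft axis [ 0.561464   -0.82750116] -55.842896146478374 extent [-0.0571387   0.10702006] mid [0.42996036 0.12647839]
tall near housing
0.3 0.3 10526 0.397
0.4 0.3 401 0.285
0.5 0.3 1042 0.093
0.3 0.35 10262 0.343
0.4 0.35 700 0.322
0.3 0.45 228 0.054
0.4 0.45 118 0.054
0.3 0.5 5174 0.121
0.4 0.5 3333 0.127
clock: 3.25
tool_pos: [0.7182, -0.1966, 0.3013]
eef_rot: [-0.001, 1.0, -0.0, -0.0]
contact_force: [-0.4, 0.1, 1.0]
opening: 1.0
finger_force: 0.0
t 3.3 at [ 0.7183 -0.1969  0.3015] d [-0.0017 -0.0031  0.0015] rv [-0.0004  0.0001  0.001 ] n 0.1
```

View pics/w23.png

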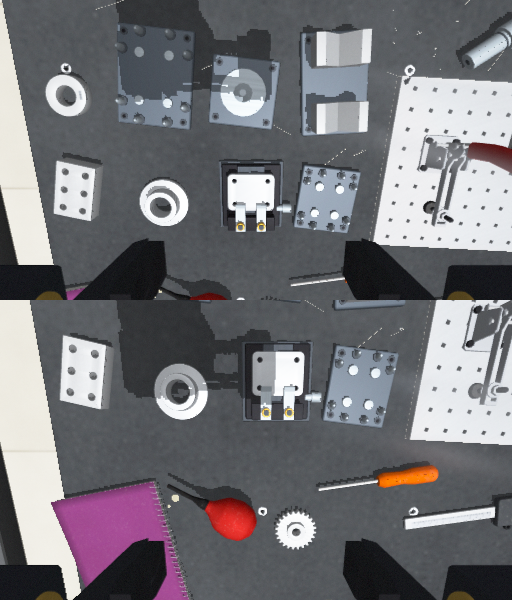

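```bash
cat > meas.py <<'E'
from h import *
def comp(C,x0,x1,y0,y1,z0,z1,mn=150):
    p=box(C,x0,x1,y0,y1,z0,z1); k=((p[:,:2]-[x0,y0])*1000).astype(int)
    m=np.zeros((int((x1-x0)*1000)+2,int((y1-y0)*1000)+2),np.uint8); m[k[:,0],k[:,1]]=255
    m=cv2.morphologyEx(m,cv2.MORPH_CLOSE,np.ones((5,5))); m=cv2.morphologyEx(m,cv2.MORPH_OPEN,np.ones((3,3)))
    n,l,st,ce=cv2.connectedComponentsWithStats(m); lab=l[k[:,0],k[:,1]]; out=[]
    for i in range(1,n):
        if st[i,4]<mn: continue
        q=p[lab==i]; r=cv2.minAreaRect((q[:,:2]*1000).astype(np.float32)); out.append((q,r))
        print('   rect c',np.round(r[0],1),'size',np.round(r[1],1),'ang',round(r[2],1),'area',st[i,4],'z',np.percentile(q[:,2],[5,50,95]).round(4))
    return out
E
python3 - <<'E'
from meas import *
for f in ('w2','w3'):
    P,im,d=loadw(f); C=cloud(P,d); print('#',f,'granite',np.median(box(C,.55,.58,-.36,-.34,-.02,.02)[:,2]))
    A={'vp':(.39,.57,-.13,.0),'spig':(.42,.54,-.235,-.12),'large':(.39,.56,-.36,-.23),'small':(.56,.70,-.12,-.01),'stage':(.55,.69,-.235,-.115),'flange':(.58,.70,-.34,-.235),'ring':(.45,.56,-.44,-.36)}
    for n,a in A.items():
        if f=='w3' and n in('vp','spig','large','ring'): continue
        print(n,'base'); comp(C,*a,.006,.013)
        print(n,'up'); comp(C,*a,.013,.07,40)
        if n=='vp': print('tops');comp(C,*a,.044,.07,40)
E
```

```text
# w2 granite 0.00018768103909337763
vp base
   rect c [477.8 -64.7] size [123.4  83.7] ang 2.9 area 4534 z [0.0084 0.01   0.0116]
vp up
   rect c [440.2 -66.6] size [35.2 60.5] ang 3.5 area 2150 z [0.027  0.0433 0.0508]
   rect c [515.9 -62.3] size [35.2 60.7] ang 3.0 area 2143 z [0.028  0.0439 0.0508]
tops
   rect c [438.9 -44.8] size [35.2 16.6] ang 3.0 area 572 z [0.045  0.0493 0.0512]
   rect c [441.6 -89.2] size [34.9 15.4] ang 4.2 area 549 z [0.0453 0.0496 0.0512]
   rect c [514.7 -40.6] size [34.7 16.9] ang 4.0 area 566 z [0.0449 0.0494 0.0511]
   rect c [517.2 -84.2] size [34.6 16.4] ang 3.9 area 576 z [0.045  0.0496 0.0512]
spig base
   rect c [ 488.2 -179.5] size [84.  83.9] ang 83.9 area 4954 z [0.0086 0.0101 0.0119]
spig up
   rect c [ 488.  -179.6] size [55.  55.5] ang 0.4 area 2541 z [0.0132 0.0144 0.0322]
large base
   rect c [ 471.3 -290.2] size [ 94.5 118. ] ang 83.9 area 9881 z [0.0087 0.0103 0.0118]
large up
   rect c [ 418.1 -301.2] size [ 7.1 10.3] ang 8.6 area 71 z [0.0131 0.024  0.0287]
   rect c [ 422.  -265.5] size [ 7.8 11.3] ang 84.3 area 87 z [0.0132 0.023
[... 2590 characters left out ...]
8. -81.] size [ 9.7 11. ] ang 0.0 area 101 z [0.0133 0.0149 0.0162]
   rect c [651.4 -53.3] size [11.3 10.9] ang 43.5 area 113 z [0.0135 0.0149 0.0164]
   rect c [ 651.8 -100.2] size [7.4 7.5] ang 0.0 area 54 z [0.0131 0.0204 0.0258]
   rect c [667.1 -82.7] size [6.6 7. ] ang 4.9 area 52 z [0.0133 0.0209 0.0248]
stage base
   rect c [ 623.7 -164.3] size [94.6 98. ] ang 0.1 area 2823 z [0.0063 0.0116 0.0128]
stage up
   rect c [ 624.9 -161.6] size [87.3 93. ] ang 0.2 area 6111 z [0.0147 0.0264 0.0318]
flange base
   rect c [ 636.5 -291.7] size [67.8 66.8] ang 89.7 area 1853 z [0.008  0.0097 0.0112]
flange up
   rect c [ 636.1 -290.9] size [43.  43.3] ang 67.3 area 869 z [0.0159 0.0268 0.0283]
```

```bash
python3 - <<'E'
from h import *
print(get_state()['q'].round(2)); go(.4175,.1447,.12,np.radians(-55.85))
E
```

```text
[ 0.34  0.84 -0.34  1.03  0.26  1.31  1.61]
t 3.3 at [ 0.7183 -0.1969  0.3015] d [0.3005 0.342  0.1813] rv [-3.000e-04  3.000e-04  9.757e-01] n 9.8
```

```bash
python3 -m handwheel '[[[0.57, 0.30, 0.342, 0.08, 0, 0, 0.976], [0.57, 0.30, 0.342, 0.08, 0, 0, 0.976], [0.57, 0.30, 0.342, 0.08, 0, 0, 0.976], [0.57, 0.30, 0.342, 0.08, 0, 0, 0.976], [0.57, 0.30, 0.342, 0.08, 0, 0, 0.976], [0.57, 0.30, 0.342, 0.08, 0, 0, 0.976], [0.57, 0.30, 0.342, 0.08, 0, 0, 0.976], [0.57, 0.30, 0.342, 0.12, 0, 0, 0.976], [0.57, 0.30, 0.342, 0.181, 0, 0, 0.976], [0.57, 0.30, 0.342, 0.181, 0, 0, 0.976]]]'
python3 -m handwheel '[[[0.57, 0, 0, 0, 0, 0, 0], [0.57, 0, 0, 0, 0, 0, 0], [0.57, 0, 0, 0, 0, 0, 0], [0.57, 0, 0, 0, 0, 0, 0]]]'
python3 - <<'E'
from h import *
print(get_state()['q'].round(2)); go(.4175,.1447,.004,np.radians(-55.85))
E
```

```text
clock: 4.3
tool_pos: [0.4251, 0.1386, 0.1343]
eef_rot: [0.469, 0.883, 0.002, 0.001]
contact_force: [1.0, 0.8, -0.9]
opening: 0.569
finger_force: 0.0
clock: 4.7
tool_pos: [0.4274, 0.1366, 0.1348]
eef_rot: [0.47, 0.883, 0.001, 0.001]
contact_force: [0.7, -0.5, -0.2]
opening: 0.571
finger_force: 0.0
[-0.39  0.66 -0.04  2.19  0.09  0.29  0.09]
t 4.7 at [0.4274 0.1366 0.1348] d [ 0.0124 -0.0041  0.1308] rv [ 0.0034  0.0012 -0.0035] n 2.6
```

```bash
python3 -m handwheel '[[[0.57, 0.0124, -0.004, 0.03, 0, 0, -0.0035], [0.57, 0.0124, -0.004, 0.06, 0, 0, -0.0035], [0.57, 0.0124, -0.004, 0.09, 0, 0, -0.0035], [0.57, 0.0124, -0.004, 0.11, 0, 0, -0.0035], [0.57, 0.0124, -0.004, 0.12, 0, 0, -0.0035], [0.57, 0.0124, -0.004, 0.126, 0, 0, -0.0035], [0.57, 0.0124, -0.004, 0.131, 0, 0, -0.0035], [0.57, 0.0124, -0.004, 0.131, 0, 0, -0.0035]]]'
python3 - <<'E'
from h import *
go(.4175,.1447,.004,np.radians(-55.85))
E
```

```text
clock: 5.5
tool_pos: [0.4106, 0.1424, 0.0176]
eef_rot: [0.465, 0.885, -0.016, -0.012]
contact_force: [6.6, 5.7, 7.1]
opening: 0.57
finger_force: 3.5
t 5.5 at [0.4106 0.1424 0.0176] d [-0.0021  0.0075  0.0133] rv [-0.04   -0.0061  0.0074] n 0.3
```

```bash
python3 - <<'E'
from h import *
s=get_state();print(s['q'].round(3),s['contact_force'],s['moment'],s['finger_force'])
P,im,d=wshot('w4')
P,im,d=shot('side'); cv2.imwrite('pics/s4.png',cv2.resize(im[130:310,100:300,::-1],None,fx=2,fy=2)); 
a=cv2.imread('pics/w4.png'); b=cv2.imread('pics/s4.png'); cv2.imwrite('pics/ws4.png',np.hstack([cv2.resize(a,(400,300)),cv2.resize(b,(400,300))]))
E
```

```text
[-0.331  0.919 -0.176  2.225  1.258  0.147 -1.097] [6.59981198 5.67897119 7.14154763] [ 1.03480546 -1.18864881 -0.04642026] 3.4508371353149414
```

View pics/ws4.png

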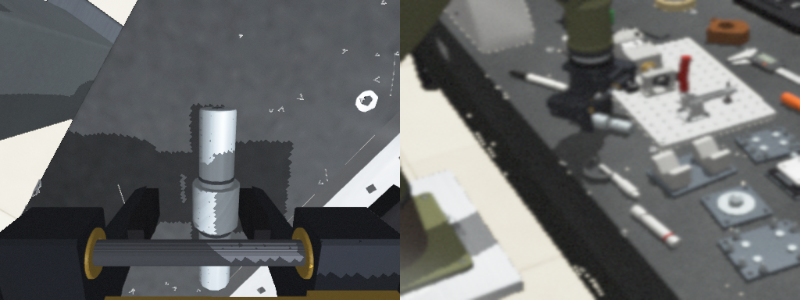

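```bash
python3 -m handwheel '[[[0.57, 0, 0, 0, 0, 0, 0], [0.57, 0, 0, 0, 0, 0, 0], [0.57, 0, 0, 0, 0, 0, 0]]]'
python3 - <<'E'
from h import *
go(.4175,.1447,.004,np.radians(-55.85)); s=get_state();print(s['q'].round(3))
E
```

```text
clock: 5.9
tool_pos: [0.4002, 0.1351, 0.0152]
eef_rot: [0.465, 0.885, -0.027, -0.017]
contact_force: [-0.6, -0.4, -0.8]
opening: 0.57
finger_force: 0.0
t 5.9 at [0.4002 0.1351 0.0152] d [-0.0019  0.0204  0.0099] rv [-0.0641 -0.0036  0.0074] n 0.5
[-0.334  0.925 -0.172  2.239  1.247  0.151 -1.087]
```

```bash
python3 -m handwheel '[[[0.57, 0, 0, -0.02, 0.0, 0, 0], [0.57, 0, 0, -0.04, -0.03, 0, 0], [0.57, 0, 0, -0.06, -0.064, 0, 0], [0.57, 0, 0, -0.08, -0.064, 0, 0], [0.57, 0, 0, -0.1, -0.064, 0, 0], [0.57, -0.03, 0.03, -0.13, -0.064, 0, 0], [0.57, -0.05, 0.05, -0.15, -0.064, 0, 0], [0.57, -0.05, 0.05, -0.15, -0.064, 0, 0]]]'
python3 - <<'E'
from meas import *
P,im,d=wshot('w5'); C=cloud(P,d); s=get_state();print(s['q'].round(3)); go(.4175,.1447,.12,np.radians(-55.85))
comp(C,.3,.52,.03,.26,.007,.032)
E
```

```text
clock: 6.7
tool_pos: [0.4831, 0.1272, 0.1633]
eef_rot: [0.468, 0.884, 0.004, 0.0]
contact_force: [-0.4, -0.2, 0.2]
opening: 0.565
finger_force: 0.0
[ 0.064  0.722 -0.678  2.01   0.73   0.663 -0.493]
t 6.8 at [0.4799 0.1271 0.1619] d [ 0.0495 -0.0417  0.042 ] rv [ 0.0033 -0.0042  0.004 ] n 1.5
   rect c [344.4  42.2] size [39.8 12.2] ang 28.5 area 353 z [0.009  0.0144 0.0161]
   rect c [404.8 135.2] size [ 29.8 120.2] ang 33.8 area 2789 z [0.0176 0.0248 0.0296]
   rect c [494.7 145. ] size [230.   50.9] ang 89.9 area 10770 z [0.0144 0.016  0.0176]
```

View pics/w5.png

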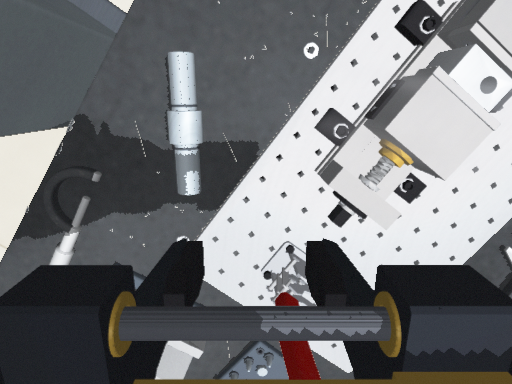

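```bash
python3 - <<'E'
from h import *
go(.4048,.1352,.06,np.radians(-56.1))
E
```

```text
t 6.8 at [0.4799 0.1271 0.1619] d [ 0.0486 -0.0577  0.1019] rv [ 0.0032 -0.0042  0.0084] n 2.5
```

```bash
python3 -m handwheel '[[[0.57, 0.02, -0.02, 0.0, 0.003, -0.004, 0.008], [0.57, 0.035, -0.04, 0.01, 0.003, -0.004, 0.008], [0.57, 0.0486, -0.0577, 0.02, 0.003, -0.004, 0.008], [0.57, 0.0486, -0.0577, 0.04, 0.003, -0.004, 0.008], [0.57, 0.0486, -0.0577, 0.06, 0.003, -0.004, 0.008], [0.57, 0.0486, -0.0577, 0.08, 0.003, -0.004, 0.008], [0.57, 0.0486, -0.0577, 0.1, 0.003, -0.004, 0.008], [0.57, 0.0486, -0.0577, 0.102, 0.003, -0.004, 0.008], [0.57, 0.0486, -0.0577, 0.102, 0.003, -0.004, 0.008]]]'
python3 - <<'E'
from h import *
s=get_state();print(s['q'].round(3));go(.4048,.1352,.06,np.radians(-56.1))
E
```

```text
clock: 7.65
tool_pos: [0.401, 0.1352, 0.0592]
eef_rot: [0.467, 0.884, -0.002, -0.001]
contact_force: [0.2, -0.2, 0.4]
opening: 0.566
finger_force: 0.0
[-0.305  0.824 -0.209  2.285  1.26   0.161 -1.107]
t 7.7 at [0.401  0.1352 0.0592] d [-0.0022  0.0031 -0.0008] rv [-0.0058 -0.0002  0.0065] n 0.1
```

```bash
python3 -m handwheel '[[[0.57, -0.0022, 0.0031, 0.005, -0.006, 0, 0.006], [0.57, -0.0022, 0.0031, 0.012, -0.006, 0, 0.006], [0.57, -0.0022, 0.0031, 0.018, -0.006, 0, 0.006], [0.57, -0.0022, 0.0031, 0.024, -0.006, 0, 0.006], [0.57, -0.0022, 0.0031, 0.024, -0.006, 0, 0.006]]]'
python3 - <<'E'
from h import *
s=get_state();print(s['q'].round(3));go(.4048,.1352,.02,np.radians(-56.1))
E
```

```text
clock: 8.15
tool_pos: [0.4063, 0.1354, 0.0358]
eef_rot: [0.471, 0.882, 0.002, 0.0]
contact_force: [0.2, 0.4, 0.2]
opening: 0.568
finger_force: 0.0
[-0.311  0.877 -0.188  2.284  1.677  0.142 -1.52 ]
t 8.2 at [0.4063 0.1354 0.0358] d [ 0.0007 -0.0014  0.0158] rv [ 0.0042 -0.0016 -0.0021] n 0.3
```

```bash
python3 -m handwheel '[[[0.57, 0.0007, 0, 0.004, 0.004, 0, 0], [0.57, 0.0007, 0, 0.008, 0.004, 0, 0], [0.57, 0.0007, 0, 0.012, 0.004, 0, 0], [0.57, 0.0007, 0, 0.016, 0.004, 0, 0], [0.57, 0.0007, 0, 0.016, 0.004, 0, 0]]]'
python3 - <<'E'
from h import *
s=get_state();print(s['q'].round(3));go(.4048,.1352,.004,np.radians(-56.1))
E
```

```text
clock: 8.65
tool_pos: [0.4059, 0.1359, 0.0189]
eef_rot: [0.471, 0.882, -0.0, -0.001]
contact_force: [-0.5, 1.0, -0.2]
opening: 0.568
finger_force: 0.0
[-0.265  0.922 -0.267  2.278  1.753  0.214 -1.597]
t 8.7 at [0.4059 0.1359 0.0189] d [ 0.0001 -0.0013  0.0149] rv [-0.001  -0.0012 -0.0017] n 0.3
```

```bash
python3 -m handwheel '[[[0.57, 0, -0.001, 0.004, 0, 0, 0], [0.57, 0, -0.001, 0.008, 0, 0, 0], [0.57, 0, -0.001, 0.011, 0, 0, 0], [0.57, 0, -0.001, 0.014, 0, 0, 0], [0.57, 0, -0.001, 0.014, 0, 0, 0]]]'
python3 -m handwheel '[[[0.3, 0, 0, 0, 0, 0, 0], [0.3, 0, 0, 0, 0, 0, 0], [0.3, 0, 0, 0, 0, 0, 0], [0.2, 0, 0, 0, 0, 0, 0], [0.2, 0, 0, 0, 0, 0, 0], [0.2, 0, 0, 0, 0, 0, 0]]]' 25
python3 - <<'E'
from h import *
s=get_state();print(s['q'].round(3));go(.4048,.1352,.004,np.radians(-56.1))
E
```

```text
clock: 9.15
tool_pos: [0.4052, 0.1354, 0.0051]
eef_rot: [0.471, 0.882, -0.0, -0.001]
contact_force: [0.0, 0.0, 0.1]
opening: 0.57
finger_force: 0.0
clock: 9.75
tool_pos: [0.4054, 0.1355, 0.0056]
eef_rot: [0.471, 0.882, 0.0, -0.0]
contact_force: [0.0, -1.1, 1.4]
opening: 0.33
finger_force: 25.0
[-0.228  0.959 -0.328  2.278  1.819  0.275 -1.659]
t 9.8 at [0.4054 0.1355 0.0056] d [ 0.0001 -0.0006  0.0016] rv [-0.0002 -0.0005 -0.0014] n 0.0
```

```bash
python3 -m handwheel '[[[0.2, 0, 0, -0.005, 0, 0, 0], [0.2, 0, 0, -0.015, 0, 0, 0], [0.2, 0, 0, -0.03, 0, 0, 0], [0.2, 0, 0.01, -0.05, 0, 0, 0], [0.2, -0.0, 0.02, -0.07, 0, 0, 0], [0.2, -0.0, 0.03, -0.09, 0, 0, 0], [0.2, -0.0, 0.04, -0.11, 0, 0, 0], [0.2, -0.0, 0.05, -0.12, 0, 0, 0], [0.2, 0, 0.05, -0.12, 0, 0, 0]]]' 40
python3 - <<'E'
from h import *
s=get_state();print(s['q'].round(3));go(.478,-.0646,.12,np.radians(3.3))
E
```

```text
clock: 10.65
tool_pos: [0.4489, 0.1645, 0.1268]
eef_rot: [0.471, 0.882, 0.002, 0.001]
contact_force: [0.1, -0.1, -4.5]
opening: 0.33
finger_force: 40.0
[-0.087  0.751 -0.586  2.093  0.828  0.536 -0.7  ]
t 10.7 at [0.4489 0.1645 0.1268] d [-0.2067 -0.1031  0.0061] rv [ 0.005   0.0014 -1.0393] n 6.9
```

```bash
python3 -m handwheel '[[[0.2, -0.03, -0.015, 0, 0, 0, -0.12], [0.2, -0.06, -0.03, 0, 0, 0, -0.24], [0.2, -0.09, -0.045, 0, 0, 0, -0.36], [0.2, -0.12, -0.06, 0, 0, 0, -0.48], [0.2, -0.15, -0.075, 0, 0, 0, -0.60], [0.2, -0.17, -0.085, 0, 0, 0, -0.72], [0.2, -0.19, -0.095, 0, 0, 0, -0.84], [0.2, -0.2, -0.1, 0, 0, 0, -0.96], [0.2, -0.2067, -0.1031, 0, 0, 0, -1.039], [0.2, -0.2067, -0.1031, 0, 0, 0, -1.039]]]'
python3 -m handwheel '[[[0.2, 0, 0, 0, 0, 0, 0], [0.2, 0, 0, 0, 0, 0, 0]]]'
python3 - <<'E'
from meas import *
s=get_state();print(s['q'].round(3));go(.478,-.0646,.05,np.radians(3.3))
P,im,d=wshot('w6'); C=cloud(P,d); p=box(C,.35,.6,-.12,0,.115,.18);comp(C,.35,.6,-.15,0.02,.115,.16)
E
```

```text
clock: 11.65
tool_pos: [0.4744, -0.0677, 0.1237]
eef_rot: [-0.028, 1.0, -0.0, -0.002]
contact_force: [-1.2, -0.3, -4.5]
opening: 0.33
finger_force: 40.0
clock: 11.85
tool_pos: [0.4758, -0.0651, 0.125]
eef_rot: [-0.029, 1.0, 0.0, -0.001]
contact_force: [-0.4, -0.1, -4.4]
opening: 0.327
finger_force: 40.0
[ 0.554  0.842 -0.872  2.075  1.017  0.735  0.636]
t 11.8 at [ 0.4758 -0.0651  0.125 ] d [-0.0024  0.0003  0.075 ] rv [ 0.0006 -0.0014  0.001 ] n 1.5
   rect c [453.7 -70.1] size [77.1 52.6] ang 24.7 area 1991 z [0.1348 0.1445 0.1533]
   rect c [520.5 -62.4] size [26.6 21.7] ang 1.9 area 529 z [0.1384 0.1438 0.1454]
```

View pics/w6.png

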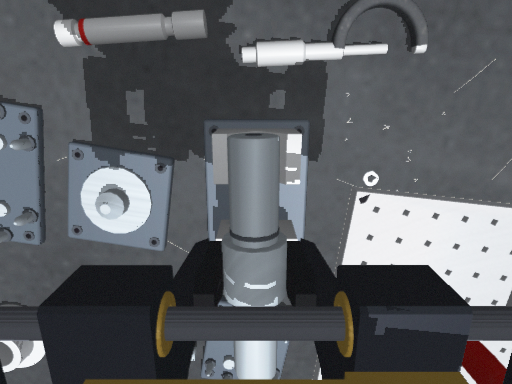

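```bash
python3 - <<'E'
from h import *
P,im,d=loadw('w6'); C=cloud(P,d); q=C[130:240,245:265].reshape(-1,3); q=q[(q[:,2]>.12)&(q[:,2]<.16)]; print('end x',np.percentile(q[:,0],[.5,2]),'top z',q[:,2].max())
for r in (160,190,220):
    g=C[r,215:295]; g=g[g[:,2]>.12]; print(r,g[:,:2].mean(0))
E
python3 -m handwheel '[[[0.2, -0.0024, 0, 0.02, 0, 0, 0], [0.2, -0.0024, 0, 0.04, 0, 0, 0], [0.2, -0.0024, 0, 0.055, 0, 0, 0], [0.2, -0.0024, 0, 0.065, 0, 0, 0], [0.2, -0.0024, 0, 0.072, 0, 0, 0], [0.2, -0.0024, 0, 0.076, 0, 0, 0], [0.2, -0.0024, 0, 0.076, 0, 0, 0]]]'
python3 - <<'E'
from h import *
go(.478,-.0646,.0361,np.radians(3.3))
E
```

```text
end x [0.41446078 0.41462409] top z 0.1468965437096175
160 [ 0.42369083 -0.06913656]
190 [ 0.43598114 -0.06841161]
220 [ 0.44895821 -0.06743985]
clock: 12.6
tool_pos: [0.4786, -0.0654, 0.0492]
eef_rot: [-0.029, 1.0, 0.0, -0.0]
contact_force: [-0.1, 0.0, -4.4]
opening: 0.328
finger_force: 40.0
t 12.6 at [ 0.4786 -0.0654  0.0492] d [0.0006 0.0009 0.0131] rv [ 0.0004 -0.0008  0.0011] n 0.3
```

```bash
python3 -m handwheel '[[[0.2, -0.001, 0.0018, 0.004, 0, 0, 0], [0.2, -0.001, 0.0018, 0.007, 0, 0, 0], [0.2, -0.001, 0.0018, 0.010, 0, 0, 0], [0.2, -0.001, 0.0018, 0.012, 0, 0, 0], [0.2, -0.001, 0.0018, 0.013, 0, 0, 0], [0.2, -0.001, 0.0018, 0.013, 0, 0, 0]]]' 20
python3 - <<'E'
from h import *
go(.479,-.0635,.0361,np.radians(3.3))
E
```

```text
clock: 13.2
tool_pos: [0.4796, -0.0638, 0.0363]
eef_rot: [-0.029, 1.0, 0.0, -0.0]
contact_force: [0.0, 0.0, -3.7]
opening: 0.333
finger_force: 20.0
t 13.2 at [ 0.4796 -0.0638  0.0363] d [0.0005 0.0004 0.0002] rv [ 0.0004 -0.0006  0.0009] n 0.0
```

```bash
python3 -m handwheel '[[[0.2, 0, 0, 0.0005, 0, 0, 0], [0.2, 0, 0, 0.001, 0, 0, 0], [0.2, 0, 0, 0.001, 0, 0, 0]]]'
python3 -m handwheel '[[[0.36, 0, 0, 0.001, 0, 0, 0], [0.42, 0, 0, 0.001, 0, 0, 0], [0.5, 0, 0, 0.001, 0, 0, 0], [0.6, 0, 0, 0.001, 0, 0, 0], [0.6, 0, 0, 0.001, 0, 0, 0], [0.6, 0, 0, -0.02, 0, 0, 0], [0.6, 0, 0, -0.05, 0, 0, 0], [0.6, 0, 0, -0.09, 0, 0, 0], [0.6, 0, 0, -0.13, 0, 0, 0], [0.6, 0, 0, -0.15, 0, 0, 0]]]'
python3 - <<'E'
from meas import *
P,im,d=wshot('w7'); C=cloud(P,d);print('shaft in V');comp(C,.38,.58,-.13,0,.052,.075,60); go(.47,.42,.3)
E
```

```text
clock: 13.5
tool_pos: [0.4796, -0.0638, 0.0359]
eef_rot: [-0.029, 1.0, 0.0, 0.0]
contact_force: [-1.7, -0.6, 2.8]
opening: 0.336
finger_force: 20.0
clock: 14.5
tool_pos: [0.4806, -0.0633, 0.1883]
eef_rot: [-0.029, 1.0, 0.0, 0.002]
contact_force: [0.8, -0.6, -1.2]
opening: 0.601
finger_force: 0.0
shaft in V
   rect c [478.4 -64.8] size [119.6  26. ] ang 3.2 area 2363 z [0.0527 0.0556 0.06  ]
t 14.6 at [ 0.4817 -0.0632  0.1899] d [-0.0173  0.483  -0.11  ] rv [0.0001 0.0062 0.0587] n 9.9
```

```bash
python3 - <<'E'
from h import *
go(.636,-.2908,.11)
E
```

```text
t 14.6 at [ 0.4817 -0.0632  0.1899] d [-0.1401 -0.2363  0.0808] rv [0.0001 0.0062 0.0587] n 5.7
```

```bash
python3 -m handwheel '[[[0.73, -0.025, -0.042, 0, 0, 0.006, 0.059], [0.73, -0.05, -0.084, 0, 0, 0.006, 0.059], [0.73, -0.075, -0.126, 0, 0, 0.006, 0.059], [0.73, -0.1, -0.168, 0.01, 0, 0.006, 0.059], [0.73, -0.12, -0.2, 0.03, 0, 0.006, 0.059], [0.73, -0.135, -0.228, 0.06, 0, 0.006, 0.059], [0.73, -0.140, -0.2363, 0.08, 0, 0.006, 0.059], [0.73, -0.140, -0.2363, 0.08, 0, 0.006, 0.059], [0.73, -0.140, -0.2363, 0.08, 0, 0.006, 0.059]]]'
python3 - <<'E'
from meas import *
go(.636,-.2908,.0125)
P,im,d=wshot('w8'); C=cloud(P,d); comp(C,.58,.70,-.34,-.235,.02,.03,60); comp(C,.58,.70,-.34,-.235,.006,.013,60)
E
```

```text
clock: 15.45
tool_pos: [0.6329, -0.2903, 0.105]
eef_rot: [-0.0, 1.0, 0.001, -0.004]
contact_force: [0.7, -0.0, 0.3]
opening: 0.73
finger_force: 0.0
t 15.4 at [ 0.6329 -0.2903  0.105 ] d [-0.0038 -0.0007  0.0925] rv [ 0.0016 -0.0074  0.0005] n 1.9
   rect c [ 635.7 -291.5] size [42.9 43.2] ang 46.9 area 886 z [0.0219 0.0268 0.028 ]
   rect c [ 635.9 -291.2] size [67.1 67.5] ang 87.7 area 1812 z [0.0082 0.0094 0.0107]
```

```bash
python3 -m handwheel '[[[0.73, -0.0033, -0.001, 0.025, 0.0016, -0.007, 0], [0.73, -0.0033, -0.001, 0.05, 0.0016, -0.007, 0], [0.73, -0.0033, -0.001, 0.07, 0.0016, -0.007, 0], [0.73, -0.0033, -0.001, 0.082, 0.0016, -0.007, 0], [0.73, -0.0033, -0.001, 0.088, 0.0016, -0.007, 0], [0.73, -0.0033, -0.001, 0.0922, 0.0016, -0.007, 0], [0.73, -0.0033, -0.001, 0.0922, 0.0016, -0.007, 0]]]'
python3 - <<'E'
from h import *
go(.6358,-.2912,.0125)
E
python3 -m handwheel '[[[0.6, 0, 0, 0, 0, 0, 0], [0.45, 0, 0, 0, 0, 0, 0], [0.45, 0, 0, 0, 0, 0, 0], [0.4, 0, 0, 0, 0, 0, 0], [0.4, 0, 0, 0, 0, 0, 0]]]' 30
python3 - <<'E'
from h import *
go(.6358,-.2912,.0125)
E
```

```text
clock: 16.2
tool_pos: [0.6361, -0.2925, 0.0133]
eef_rot: [0.0, 1.0, -0.001, 0.0]
contact_force: [-0.3, -0.3, 0.9]
opening: 0.724
finger_force: 0.0
t 16.2 at [ 0.6361 -0.2925  0.0133] d [0.0003 0.0013 0.0008] rv [-0.0014  0.0009 -0.0005] n 0.0
clock: 16.7
tool_pos: [0.6363, -0.292, 0.0136]
eef_rot: [0.0, 1.0, -0.0, 0.001]
contact_force: [-1.0, 1.3, 4.1]
opening: 0.478
finger_force: 30.0
t 16.7 at [ 0.6363 -0.292   0.0136] d [0.0005 0.0008 0.0011] rv [-0.0008  0.0014 -0.0004] n 0.0
```

```bash
python3 -m handwheel '[[[0.4, 0, 0, -0.005, 0, 0, 0], [0.4, 0, 0, -0.02, 0, 0, 0], [0.4, 0, 0, -0.05, 0, 0, 0], [0.4, 0, 0, -0.08, 0, 0, 0], [0.4, 0.03, 0.022, -0.10, 0, 0, 0], [0.4, 0.06, 0.045, -0.11, 0, 0, 0], [0.4, 0.09, 0.068, -0.11, 0, 0, 0], [0.4, 0.12, 0.09, -0.11, 0, 0, 0], [0.4, 0.14, 0.105, -0.11, 0, 0, 0], [0.4, 0.1478, 0.112, -0.11, 0, 0, 0]]]' 40
python3 -m handwheel '[[[0.4, 0, 0, 0, 0, 0, 0], [0.4, 0, 0, 0, 0, 0, 0], [0.4, 0, 0, 0, 0, 0, 0]]]'
python3 - <<'E'
from meas import *
go(.4885,-.1796,.05)
P,im,d=wshot('w9'); C=cloud(P,d); comp(C,.4,.58,-.25,-.1,.108,.124,60);
E
```

```text
clock: 17.7
tool_pos: [0.4857, -0.1796, 0.1235]
eef_rot: [-0.001, 1.0, -0.001, -0.001]
contact_force: [0.2, -0.6, -4.2]
opening: 0.479
finger_force: 39.6
clock: 18.0
tool_pos: [0.4896, -0.1813, 0.1228]
eef_rot: [0.001, 1.0, -0.001, 0.001]
contact_force: [-0.7, -0.1, -4.4]
opening: 0.478
finger_force: 39.6
t 18.0 at [ 0.4896 -0.1813  0.1228] d [0.0013 0.0018 0.0728] rv [-0.0019  0.0022 -0.0025] n 1.5
   rect c [ 468.8 -181.7] size [65.6 27.1] ang 89.3 area 953 z [0.1143 0.1187 0.1218]
```

View pics/w9.png

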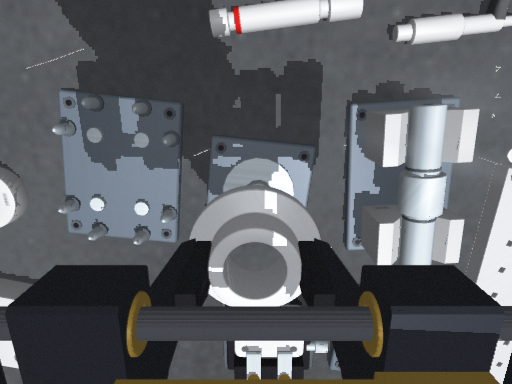

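```bash
python3 -m handwheel '[[[0.4, 0.0013, 0.0019, 0.02, -0.002, 0.002, 0], [0.4, 0.0013, 0.0019, 0.04, -0.002, 0.002, 0], [0.4, 0.0013, 0.0019, 0.055, -0.002, 0.002, 0], [0.4, 0.0013, 0.0019, 0.065, -0.002, 0.002, 0], [0.4, 0.0013, 0.0019, 0.07, -0.002, 0.002, 0], [0.4, 0.0013, 0.0019, 0.072, -0.002, 0.002, 0], [0.4, 0.0013, 0.0019, 0.072, -0.002, 0.002, 0]]]' 30
python3 - <<'E'
from h import *
go(.4883,-.1793,.0276)
E
```

```text
clock: 18.75
tool_pos: [0.4872, -0.1786, 0.051]
eef_rot: [0.0, 1.0, 0.0, -0.0]
contact_force: [-0.5, -0.8, -3.4]
opening: 0.48
finger_force: 29.6
t 18.8 at [ 0.4872 -0.1786  0.051 ] d [-0.0011 -0.0007  0.0233] rv [ 0.0005 -0.0009 -0.0007] n 0.5
```

```bash
python3 -m handwheel '[[[0.4, -0.0008, -0.0006, 0.003, 0, -0.001, 0], [0.4, -0.0008, -0.0006, 0.007, 0, -0.001, 0], [0.4, -0.0008, -0.0006, 0.011, 0, -0.001, 0], [0.4, -0.0008, -0.0006, 0.015, 0, -0.001, 0], [0.4, -0.0008, -0.0006, 0.019, 0, -0.001, 0], [0.4, -0.0008, -0.0006, 0.022, 0, -0.001, 0], [0.4, -0.0008, -0.0006, 0.022, 0, -0.001, 0]]]' 20
python3 - <<'E'
from h import *
go(.4883,-.1793,.0276)
E
```

```text
clock: 19.45
tool_pos: [0.4873, -0.1791, 0.0283]
eef_rot: [0.0, 1.0, 0.0, -0.001]
contact_force: [-0.6, 0.4, -3.3]
opening: 0.485
finger_force: 19.7
t 19.4 at [ 0.4873 -0.1791  0.0283] d [-0.001  -0.0002  0.0007] rv [ 0.0007 -0.0014 -0.0005] n 0.0
```

Smooth so far; settle the last millimetre, release, rise and look.

```bash
python3 -m handwheel '[[[0.4, 0, 0, 0.0006, 0, 0, 0], [0.4, 0, 0, 0.0012, 0, 0, 0], [0.4, 0, 0, 0.0012, 0, 0, 0]]]'
python3 -m handwheel '[[[0.5, 0, 0, 0.0006, 0, 0, 0], [0.54, 0, 0, 0.0006, 0, 0, 0], [0.6, 0, 0, 0.0006, 0, 0, 0], [0.6, 0, 0, 0.0006, 0, 0, 0], [0.6, 0, 0, -0.02, 0, 0, 0], [0.6, 0, 0, -0.05, 0, 0, 0], [0.6, 0, 0, -0.09, 0, 0, 0], [0.6, 0, 0, -0.13, 0, 0, 0], [0.6, 0, 0, -0.17, 0, 0, 0], [0.6, 0, 0, -0.2, 0, 0, 0]]]'
python3 - <<'E'
from meas import *
P,im,d=wshot('w10'); C=cloud(P,d);print('flange');comp(C,.43,.55,-.23,-.12,.036,.05,60);comp(C,.43,.55,-.23,-.12,.02,.03,60); go(.66,.45,.25)
E
```

```text
clock: 19.75
tool_pos: [0.4877, -0.1791, 0.0277]
eef_rot: [0.0, 1.0, 0.0, -0.0]
contact_force: [-0.3, -0.5, -3.3]
opening: 0.485
finger_force: 19.7
clock: 20.75
tool_pos: [0.4882, -0.1789, 0.2302]
eef_rot: [0.0, 1.0, 0.0, 0.001]
contact_force: [0.6, -0.6, -0.6]
opening: 0.6
finger_force: 0.0
flange
   rect c [ 486.9 -179.9] size [42.  42.2] ang 89.3 area 803 z [0.0382 0.041  0.0421]
   rect c [ 487.1 -179.5] size [67. 67.] ang 89.8 area 1884 z [0.0221 0.0235 0.025 ]
   rect c [ 490.  -178.7] size [25.2 25.2] ang 68.0 area 358 z [0.0218 0.0274 0.0298]
t 20.8 at [ 0.4905 -0.1786  0.2339] d [-0.1696  0.6286 -0.0154] rv [-0.0011  0.008  -0.0001] n 13.0
```

```bash
python3 - <<'E'
from h import *
P,im,d=load('top'); C=cloud(P,d); print('bar',C[240,80:150:10].round(2).tolist()); print(C[60:220:30,60].round(2).tolist())
Ps,_,ds=load('side'); print('side pillar',cloud(Ps,ds)[[20,80,130,150],130].round(2).tolist(), ray(Ps,(145,157),0))
P1,_,d1=loadw('w1'); print(cloud(P1,d1)[[110,150,200,230]][:,[440,470,500]].round(3).tolist())
go(.58,.36,.28)
E
```

```text
bar [[0.4, 0.57, 0.63], [0.39, 0.57, 0.55], [0.39, 0.56, 0.47], [0.39, 0.56, 0.37], [0.39, 0.56, 0.27], [0.39, 0.55, 0.19], [0.39, 0.52, 0.12]]
[[0.77, 0.5, 0.99], [0.74, 0.54, 0.89], [0.67, 0.54, 0.88], [0.6, 0.53, 0.88], [0.53, 0.53, 0.87], [0.47, 0.53, 0.87]]
side pillar [[0.41, 0.57, 0.53], [0.37, 0.57, 0.32], [0.33, 0.57, 0.12], [0.33, 0.63, -0.0]] [ 3.63532634e-01  5.47384493e-01 -1.11022302e-16]
[[[0.336, 0.503, 0.029], [0.334, 0.512, 0.066], [0.333, 0.523, 0.091]], [[0.376, 0.5, 0.047], [0.371, 0.511, 0.078], [0.368, 0.522, 0.103]], [[0.429, 0.503, 0.058], [0.42, 0.515, 0.087], [0.411, 0.524, 0.113]], [[0.488, 0.544, 0.001], [0.488, 0.583, 0.0], [0.441, 0.532, 0.112]]]
t 20.8 at [ 0.4905 -0.1786  0.2339] d [-0.0898  0.5386 -0.046 ] rv [-0.0011  0.008  -0.0001] n 11.0
```

```bash
python3 -m handwheel '[[[1, -0.09, 0.05, -0.046, 0, 0.008, 0], [1, -0.09, 0.1, -0.046, 0, 0.008, 0], [1, -0.09, 0.15, -0.046, 0, 0.008, 0], [1, -0.09, 0.2, -0.046, 0, 0.008, 0], [1, -0.09, 0.25, -0.046, 0, 0.008, 0], [1, -0.09, 0.3, -0.046, 0, 0.008, 0], [1, -0.09, 0.35, -0.046, 0, 0.008, 0], [1, -0.09, 0.4, -0.046, 0, 0.008, 0], [1, -0.09, 0.45, -0.046, 0, 0.008, 0], [1, -0.09, 0.5, -0.046, 0, 0.008, 0]]]'
python3 -m handwheel '[[[1, 0, 0.03, 0, 0, 0, 0], [1, 0, 0.04, 0, 0, 0, 0], [1, 0, 0.04, 0, 0, 0, 0], [1, 0, 0.04, 0, 0, 0, 0]]]'
python3 - <<'E'
from meas import *
P,im,d=wshot('w11'); C=cloud(P,d);print('housing');comp(C,.43,.59,.34,.5,.02,.045,60);print('top');comp(C,.43,.59,.34,.5,.034,.045,60);comp(C,.43,.59,.34,.5,.004,.045,60); go(.58,.36,.28); print(get_state()['q'].round(2))
E
```

```text
clock: 21.8
tool_pos: [0.5776, 0.2824, 0.2734]
eef_rot: [0.0, 1.0, -0.0, -0.004]
contact_force: [0.6, -1.0, -0.3]
opening: 0.998
finger_force: 0.0
clock: 22.2
tool_pos: [0.5787, 0.3184, 0.2733]
eef_rot: [0.001, 1.0, -0.001, -0.004]
contact_force: [0.3, 0.0, -0.8]
opening: 0.997
finger_force: 0.0
housing
   rect c [515.  426.5] size [61.6 85.7] ang 6.9 area 3765 z [0.0285 0.034  0.0362]
top
   rect c [515.7 425.7] size [60.5 83.2] ang 6.9 area 3381 z [0.0341 0.0348 0.0366]
   rect c [514.9 426.5] size [61.8 85.7] ang 6.9 area 4667 z [0.0114 0.0337 0.0361]
   rect c [537.2 346.6] size [ 13.1 104.5] ang 90.0 area 1145 z [0.0147 0.016  0.0174]
t 22.2 at [0.579  0.3179 0.2734] d [-0.0008  0.0421 -0.0067] rv [-0.0018 -0.0082 -0.0035] n 0.9
[-0.14  0.84 -0.91  1.38  0.66  1.25  0.47]
```

View pics/w11.png

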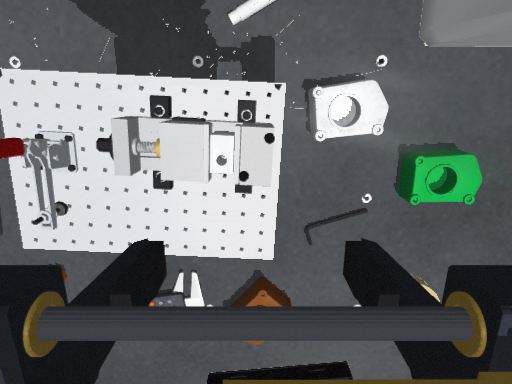

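```bash
python3 - <<'E'
from h import *
go(.515,.4265,.15,np.radians(-83.1))
E
```

```text
t 22.2 at [0.579  0.3179 0.2734] d [0.0633 0.1086 0.1237] rv [-0.0074 -0.0054  1.4469] n 9.6
```

```bash
python3 -m handwheel '[[[1, 0.006, 0.01, 0, 0, 0, 0.14], [1, 0.012, 0.02, 0, 0, 0, 0.28], [1, 0.018, 0.03, 0, 0, 0, 0.42], [1, 0.024, 0.04, 0, 0, 0, 0.56], [1, 0.03, 0.05, 0, 0, 0, 0.7], [1, 0.036, 0.06, 0, 0, 0, 0.84], [1, 0.042, 0.07, 0.02, 0, 0, 0.98], [1, 0.048, 0.08, 0.04, 0, 0, 1.12], [1, 0.055, 0.095, 0.06, 0, 0, 1.26], [1, 0.062, 0.108, 0.08, 0, 0, 1.4]]]'
python3 - <<'E'
from h import *
go(.515,.4265,.12,np.radians(-83.1)); print(get_state()['q'].round(2))
E
```

```text
clock: 23.25
tool_pos: [0.5166, 0.4266, 0.1938]
eef_rot: [0.648, 0.762, -0.003, -0.003]
contact_force: [-0.0, 0.4, -0.6]
opening: 1.0
finger_force: 0.0
t 23.2 at [0.5166 0.4266 0.1938] d [ 0.0001 -0.0011  0.0738] rv [-0.0079 -0.0008  0.0405] n 1.5
[-0.5   0.84 -0.52  1.44  0.45  0.98 -0.97]
```

```bash
python3 -m handwheel '[[[1, 0, -0.001, 0.02, -0.008, 0, 0.04], [1, 0, -0.001, 0.04, -0.008, 0, 0.04], [1, 0, -0.001, 0.06, -0.008, 0, 0.04], [1, 0, -0.001, 0.073, -0.008, 0, 0.04], [1, 0, -0.001, 0.073, -0.008, 0, 0.04], [1, 0, -0.001, 0.073, -0.008, 0, 0.04]]]'
python3 - <<'E'
from meas import *
P,im,d=wshot('w12'); C=cloud(P,d);comp(C,.43,.6,.34,.5,.02,.045,60)
go(.515,.4265,.012,np.radians(-83.1))
E
```

```text
clock: 23.85
tool_pos: [0.5145, 0.428, 0.1219]
eef_rot: [0.66, 0.751, 0.001, -0.001]
contact_force: [-0.5, -0.1, 0.0]
opening: 1.001
finger_force: 0.0
   rect c [515.4 427.4] size [61.3 85.9] ang 6.5 area 3826 z [0.0282 0.0342 0.0362]
t 23.9 at [0.5146 0.4286 0.1224] d [-0.0024  0.      0.1104] rv [ 0.0009 -0.0029  0.0088] n 2.2
```

```bash
python3 -m handwheel '[[[1, -0.0015, 0, 0.03, 0, -0.003, 0.007], [1, -0.0015, 0, 0.06, 0, -0.003, 0.007], [1, -0.0015, 0, 0.08, 0, -0.003, 0.007], [1, -0.0015, 0, 0.095, 0, -0.003, 0.007], [1, -0.0015, 0, 0.105, 0, -0.003, 0.007], [1, -0.0015, 0, 0.11, 0, -0.003, 0.007], [1, -0.0015, 0, 0.11, 0, -0.003, 0.007]]]'
python3 -m handwheel '[[[0.8, 0, 0, 0, 0, 0, 0], [0.7, 0, 0, 0, 0, 0, 0], [0.6, 0, 0, 0, 0, 0, 0], [0.6, 0, 0, 0, 0, 0, 0], [0.6, 0, 0, 0, 0, 0, 0]]]' 35
python3 - <<'E'
from h import *
go(.515,.4265,.012,np.radians(-83.2))
E
```

```text
clock: 24.6
tool_pos: [0.514, 0.4274, 0.0115]
eef_rot: [0.662, 0.749, -0.0, 0.0]
contact_force: [0.7, -0.4, 0.2]
opening: 1.002
finger_force: 0.0
clock: 25.1
tool_pos: [0.5144, 0.4275, 0.0119]
eef_rot: [0.662, 0.749, 0.0, 0.001]
contact_force: [0.2, 0.6, 1.7]
opening: 0.675
finger_force: 35.0
t 25.1 at [0.5144 0.4275 0.0119] d [-0.0011  0.0004 -0.0001] rv [0.0008 0.0006 0.0046] n 0.0
```

```bash
python3 -m handwheel '[[[0.6, 0, 0, -0.005, 0, 0, 0], [0.6, 0, 0, -0.02, 0, 0, 0], [0.6, 0, 0, -0.045, 0, 0, 0], [0.6, 0, 0, -0.08, 0, 0, 0], [0.6, 0, 0, -0.12, 0, 0, 0], [0.6, 0, 0, -0.16, 0, 0, 0], [0.6, 0, 0, -0.18, 0, 0, 0], [0.6, 0, 0, -0.18, 0, 0, 0]]]' 50
python3 - <<'E'
from h import *
go(.4713,-.2902,.19,np.radians(-6.1)); print(get_state()['q'].round(2))
E
```

```text
clock: 25.9
tool_pos: [0.515, 0.4291, 0.1957]
eef_rot: [0.662, 0.749, 0.003, 0.0]
contact_force: [-0.4, 0.9, -4.2]
opening: 0.677
finger_force: 49.6
t 25.9 at [0.515  0.4291 0.1957] d [-0.7085 -0.1317  0.0026] rv [ 6.4000e-03  4.0000e-04 -1.3413e+00] n 14.4
[-0.51  0.83 -0.5   1.45  0.45  0.97 -1.01]
```

```bash
python3 -m handwheel '[[[0.6, -0.03, -0.006, 0, 0.006, 0, -0.06], [0.6, -0.075, -0.014, 0, 0.006, 0, -0.15], [0.6, -0.12, -0.022, 0, 0.006, 0, -0.24], [0.6, -0.165, -0.031, 0, 0.006, 0, -0.33], [0.6, -0.21, -0.039, 0, 0.006, 0, -0.42], [0.6, -0.255, -0.047, 0, 0.006, 0, -0.51], [0.6, -0.3, -0.056, 0, 0.006, 0, -0.6], [0.6, -0.345, -0.064, 0, 0.006, 0, -0.69], [0.6, -0.38, -0.071, 0, 0.006, 0, -0.76], [0.6, -0.4, -0.075, 0, 0.006, 0, -0.8]]]'
python3 - <<'E'
from h import *
go(.4713,-.2902,.19,np.radians(-6.1)); print(get_state()['q'].round(2))
E
```

```text
clock: 26.9
tool_pos: [0.4865, 0.0163, 0.1903]
eef_rot: [0.319, 0.948, -0.005, -0.004]
contact_force: [0.2, -0.1, -4.7]
opening: 0.672
finger_force: 49.6
t 26.9 at [0.4865 0.0163 0.1903] d [-0.1733 -0.2533  0.0027] rv [-0.0109 -0.0067 -0.5431] n 6.1
[ 0.34  0.69 -0.76  2.    0.7   0.75  0.06]
```

```bash
python3 -m handwheel '[[[0.6, -0.023, -0.033, 0, -0.01, -0.007, -0.07], [0.6, -0.046, -0.066, 0, -0.01, -0.007, -0.14], [0.6, -0.069, -0.1, 0, -0.01, -0.007, -0.21], [0.6, -0.092, -0.134, 0, -0.01, -0.007, -0.29], [0.6, -0.115, -0.168, 0, -0.01, -0.007, -0.37], [0.6, -0.138, -0.2, 0, -0.01, -0.007, -0.44], [0.6, -0.155, -0.23, 0, -0.01, -0.007, -0.5], [0.6, -0.17, -0.248, 0.01, -0.01, -0.007, -0.543], [0.6, -0.1733, -0.2533, 0.02, -0.01, -0.007, -0.543], [0.6, -0.1733, -0.2533, 0.02, -0.01, -0.007, -0.543]]]'
python3 -m handwheel '[[[0.6, 0, 0, 0, 0, 0, 0], [0.6, 0, 0, 0, 0, 0, 0], [0.6, 0, 0, 0, 0, 0, 0]]]'
python3 - <<'E'
from meas import *
s=get_state(); print(s['tool_pos'],s['q'].round(2)); go(.4713,-.2902,.06,np.radians(-6.1))
P,im,d=wshot('w13'); C=cloud(P,d); z=s['tool_pos'][2]; comp(C,.38,.56,-.36,-.22,z-.01,z+.028,60)
E
```

```text
clock: 27.9
tool_pos: [0.4715, -0.2858, 0.1706]
eef_rot: [0.054, 0.999, 0.002, -0.0]
contact_force: [0.4, -0.0, -5.1]
opening: 0.674
finger_force: 49.6
clock: 28.2
tool_pos: [0.4746, -0.284, 0.1738]
eef_rot: [0.051, 0.999, 0.001, 0.003]
contact_force: [0.5, -0.4, -5.3]
opening: 0.672
finger_force: 49.6
[ 0.47456418 -0.28398177  0.17382089] [ 0.98  0.84 -0.93  1.83  0.84  0.92  1.12]
t 28.2 at [ 0.4746 -0.284   0.1738] d [ 0.0032 -0.0069  0.1138] rv [0.0031 0.0052 0.0043] n 2.3
   rect c [ 473.6 -281.2] size [72.2 87.4] ang 82.2 area 4009 z [0.1736 0.1957 0.198 ]
```

View pics/w13.png

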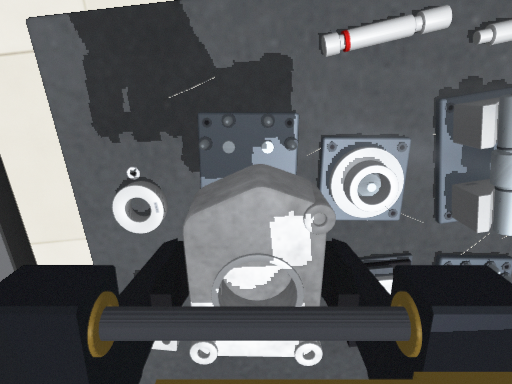

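```bash
python3 -m handwheel '[[[0.6, 0.0025, -0.0068, 0.03, 0.003, 0.005, 0.004], [0.6, 0.0025, -0.0068, 0.06, 0.003, 0.005, 0.004], [0.6, 0.0025, -0.0068, 0.085, 0.003, 0.005, 0.004], [0.6, 0.0025, -0.0068, 0.105, 0.003, 0.005, 0.004], [0.6, 0.0025, -0.0068, 0.117, 0.003, 0.005, 0.004], [0.6, 0.0025, -0.0068, 0.123, 0.003, 0.005, 0.004], [0.6, 0.0025, -0.0068, 0.123, 0.003, 0.005, 0.004], [0.6, 0.0025, -0.0068, 0.123, 0.003, 0.005, 0.004]]]'
python3 - <<'E'
from h import *
go(.472,-.2902,.027,np.radians(-6.1))
E
```

```text
clock: 29.05
tool_pos: [0.4721, -0.2916, 0.0511]
eef_rot: [0.054, 0.999, -0.0, 0.0]
contact_force: [0.0, 0.0, -4.0]
opening: 0.679
finger_force: 49.6
t 29.1 at [ 0.4721 -0.2916  0.0511] d [0.0003 0.0014 0.0241] rv [-0.0003  0.001  -0.002 ] n 0.5
```

```bash
python3 -m handwheel '[[[0.6, 0, 0.0013, 0.003, 0, 0, -0.002], [0.6, 0, 0.0013, 0.007, 0, 0, -0.002], [0.6, 0, 0.0013, 0.011, 0, 0, -0.002], [0.6, 0, 0.0013, 0.015, 0, 0, -0.002], [0.6, 0, 0.0013, 0.019, 0, 0, -0.002], [0.6, 0, 0.0013, 0.022, 0, 0, -0.002], [0.6, 0, 0.0013, 0.024, 0, 0, -0.002], [0.6, 0, 0.0013, 0.0245, 0, 0, -0.002], [0.6, 0, 0.0013, 0.0245, 0, 0, -0.002]]]' 30
python3 - <<'E'
from h import *
go(.472,-.2902,.027,np.radians(-6.1))
E
```

```text
clock: 29.95
tool_pos: [0.4713, -0.2902, 0.0268]
eef_rot: [0.053, 0.999, -0.0, -0.0]
contact_force: [-3.2, 0.6, 7.2]
opening: 0.68
finger_force: 30.1
t 29.9 at [ 0.4713 -0.2902  0.0268] d [-0.0007  0.0001 -0.0002] rv [-0.0009 -0.0006 -0.    ] n 0.0
```

Seated with light contact; release and rise, then check.

```bash
python3 -m handwheel '[[[0.72, 0, 0, 0, 0, 0, 0], [0.76, 0, 0, 0, 0, 0, 0], [0.8, 0, 0, 0, 0, 0, 0], [0.8, 0, 0, 0, 0, 0, 0], [0.8, 0, 0, -0.02, 0, 0, 0], [0.8, 0, 0, -0.05, 0, 0, 0], [0.8, 0, 0, -0.09, 0, 0, 0], [0.8, 0, 0, -0.13, 0, 0, 0], [0.8, 0, 0, -0.17, 0, 0, 0], [0.8, 0, 0, -0.2, 0, 0, 0]]]'
python3 - <<'E'
from meas import *
P,im,d=wshot('w14'); C=cloud(P,d);print('housing');comp(C,.4,.55,-.35,-.235,.045,.06,60);print('flange');comp(C,.43,.55,-.23,-.12,.036,.05,60); go(.71,-.165,.22)
P,im,d=loadw('w3'); C=cloud(P,d); 
print('bracket');comp(C,.56,.69,-.22,-.12,.0245,.0275,40); print('stage upper'); comp(C,.56,.69,-.22,-.12,.0285,.045,20)
E
```

```text
clock: 30.95
tool_pos: [0.4722, -0.2901, 0.2282]
eef_rot: [0.053, 0.999, -0.0, 0.001]
contact_force: [-0.3, -0.8, -0.0]
opening: 0.798
finger_force: 0.0
housing
   rect c [ 471.  -290.1] size [60.7 85.3] ang 83.8 area 3727 z [0.0477 0.0492 0.0512]
flange
   rect c [ 487.2 -180.3] size [42.9 42.5] ang 8.6 area 842 z [0.0376 0.0408 0.042 ]
t 31.0 at [ 0.4747 -0.2902  0.2322] d [-0.2206  0.1495  0.0137] rv [-0.0026  0.0081 -0.1062] n 5.3
bracket
   rect c [ 615.5 -169.6] size [48.7 62.1] ang 0.0 area 2656 z [0.0249 0.0261 0.0272]
   rect c [ 658.9 -195.6] size [19.2 10. ] ang 0.1 area 196 z [0.026  0.027  0.0274]
   rect c [ 658.8 -169. ] size [19.3 13.7] ang 0.8 area 254 z [0.0257 0.027  0.0274]
   rect c [ 658.7 -143.5] size [19.5 10.1] ang 2.6 area 204 z [0.0256 0.0269 0.0274]
stage upper
   rect c [ 649.5 -164.2] size [37.7 50.9] ang 0.3 area 1323 z [0.0288 0.0305 0.0384]
   rect c [ 663.9 -197.9] size [4.8 6.3] ang 55.7 area 42 z [0.0285 0.0289 0.0295]
```

```bash
python3 -m handwheel '[[[0.8, -0.04, 0.027, 0, 0, 0.008, -0.1], [0.8, -0.08, 0.054, 0, 0, 0.008, -0.106], [0.8, -0.12, 0.08, 0, 0, 0.008, -0.106], [0.8, -0.16, 0.108, 0.01, 0, 0.008, -0.106], [0.8, -0.19, 0.13, 0.02, 0, 0.008, -0.106], [0.8, -0.21, 0.145, 0.03, 0, 0.008, -0.106], [0.8, -0.21, 0.15, 0.04, 0, 0.008, -0.106], [0.8, -0.21, 0.15, 0.05, 0, 0.008, -0.106], [0.8, -0.21, 0.15, 0.05, 0, 0.008, -0.106], [0.8, -0.21, 0.15, 0.05, 0, 0.008, -0.106]]]'
python3 - <<'E'
from meas import *
P,im,d=wshot('w15'); C=cloud(P,d); print(get_state()['tool_pos'])
m=(C[...,2]>.0235)&(C[...,2]<.0275)&(C[...,0]>.57)&(C[...,0]<.645)&(C[...,1]>-.24)&(C[...,1]<-.12)
for x in (.595,.605,.615,.625,.632):
    q=C[m&(abs(C[...,0]-x)<.002)]; print(x,q[:,1].min().round(4),q[:,1].max().round(4),len(q),np.median(q[:,2]).round(4))
for y in (-.185,-.17,-.155):
    q=C[m&(abs(C[...,1]-y)<.002)]; print(y,q[:,0].min().round(4),q[:,0].max().round(4))
cv2.imwrite('pics/c15.png',cv2.resize(im[60:310,120:400,::-1],None,fx=2.3,fy=2.3))
E
```

```text
clock: 32.0
tool_pos: [0.6953, -0.1655, 0.1755]
eef_rot: [0.001, 1.0, -0.0, -0.005]
contact_force: [0.3, -0.5, 0.3]
opening: 0.801
finger_force: 0.0
[ 0.69569563 -0.16525861  0.17603692]
0.595 -0.2004 -0.1386 365 0.0261
0.605 -0.1998 -0.1392 351 0.0261
0.615 -0.2002 -0.1388 305 0.0261
0.625 -0.2007 -0.1386 280 0.026
0.632 -0.1999 -0.1394 154 0.026
-0.185 0.5905 0.6296
-0.17 0.5906 0.6399
-0.155 0.5905 0.6297
```

View pics/c15.png

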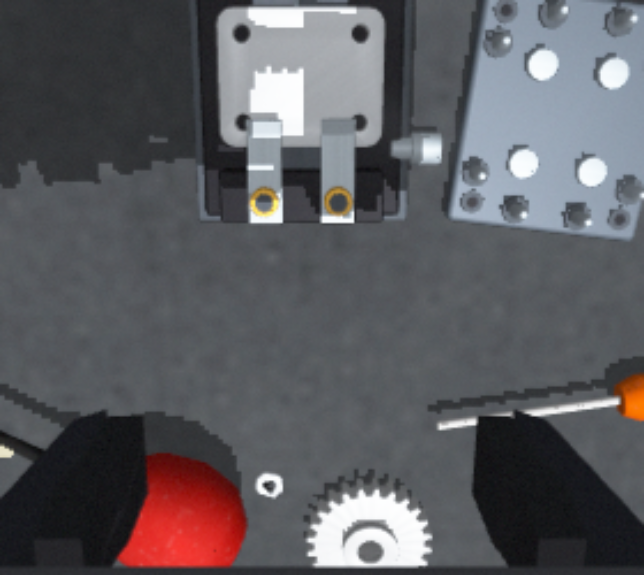

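```bash
python3 - <<'E'
from h import *
go(.6145,-.1695,.07)
E
```

```text
t 32.0 at [ 0.6957 -0.1653  0.176 ] d [ 0.0803 -0.0044  0.1067] rv [-0.0005 -0.0084 -0.0025] n 2.7
```

```bash
python3 -m handwheel '[[[0.85, 0.03, -0.004, 0.0, 0, -0.008, -0.002], [0.85, 0.06, -0.004, 0.01, 0, -0.008, -0.002], [0.85, 0.08, -0.004, 0.03, 0, -0.008, -0.002], [0.85, 0.0803, -0.0044, 0.06, 0, -0.008, -0.002], [0.85, 0.0803, -0.0044, 0.09, 0, -0.008, -0.002], [0.85, 0.0803, -0.0044, 0.106, 0, -0.008, -0.002], [0.85, 0.0803, -0.0044, 0.106, 0, -0.008, -0.002], [0.85, 0.0803, -0.0044, 0.106, 0, -0.008, -0.002]]]'
python3 - <<'E'
from h import *
go(.6145,-.1695,.0165)
E
```

```text
clock: 32.85
tool_pos: [0.6159, -0.1678, 0.0714]
eef_rot: [-0.0, 1.0, 0.0, 0.001]
contact_force: [-0.0, 0.5, -0.4]
opening: 0.849
finger_force: 0.0
t 32.9 at [ 0.6159 -0.1678  0.0714] d [ 0.0015 -0.0018  0.0549] rv [0.0008 0.0011 0.0009] n 1.1
```

```bash
python3 -m handwheel '[[[0.85, 0.0015, -0.0018, 0.015, 0, 0, 0], [0.85, 0.0015, -0.0018, 0.03, 0, 0, 0], [0.85, 0.0015, -0.0018, 0.04, 0, 0, 0], [0.85, 0.0015, -0.0018, 0.047, 0, 0, 0], [0.85, 0.0015, -0.0018, 0.052, 0, 0, 0], [0.85, 0.0015, -0.0018, 0.0547, 0, 0, 0], [0.85, 0.0015, -0.0018, 0.0547, 0, 0, 0]]]'
python3 - <<'E'
from h import *
go(.6145,-.1695,.0165)
E
python3 -m handwheel '[[[0.75, 0, 0, 0, 0, 0, 0], [0.65, 0, 0, 0, 0, 0, 0], [0.6, 0, 0, 0, 0, 0, 0], [0.6, 0, 0, 0, 0, 0, 0], [0.6, 0, 0, 0, 0, 0, 0]]]' 15
python3 - <<'E'
from h import *
go(.5895,-.1695,.0165)
E
```

```text
clock: 33.55
tool_pos: [0.6136, -0.1694, 0.0153]
eef_rot: [-0.001, 1.0, 0.0, -0.0]
contact_force: [-0.3, 0.1, -0.1]
opening: 0.848
finger_force: 0.0
t 33.5 at [ 0.6136 -0.1694  0.0153] d [-0.0009 -0.0001 -0.0012] rv [ 0.0006 -0.0007  0.0015] n 0.0
clock: 34.05
tool_pos: [0.6139, -0.1694, 0.016]
eef_rot: [-0.001, 1.0, 0.0, 0.0]
contact_force: [-0.4, 0.7, 2.3]
opening: 0.702
finger_force: 15.0
t 34.0 at [ 0.6139 -0.1694  0.016 ] d [ 0.0244 -0.     -0.0005] rv [0.0005 0.0002 0.0016] n 0.5
```

```bash
python3 -m handwheel '[[[0.6, 0.003, 0, -0.0005, 0, 0, 0], [0.6, 0.008, 0, -0.0005, 0, 0, 0], [0.6, 0.014, 0, -0.0005, 0, 0, 0], [0.6, 0.02, 0, -0.0005, 0, 0, 0], [0.6, 0.025, 0, -0.0005, 0, 0, 0], [0.6, 0.028, 0, -0.0005, 0, 0, 0], [0.6, 0.028, 0, -0.0005, 0, 0, 0], [0.6, 0.028, 0, -0.0005, 0, 0, 0]]]' 25
python3 - <<'E'
from meas import *
P,im,d=wshot('w16'); C=cloud(P,d); q=box(C,.54,.65,-.185,-.155,.0235,.0285); print('front edge x',np.percentile(q[:,0],.5),'z',np.median(q[:,2]),len(q)); go(.63,-.29,.1)
E
```

```text
clock: 34.85
tool_pos: [0.5853, -0.1697, 0.016]
eef_rot: [-0.001, 1.0, 0.0, -0.001]
contact_force: [-0.8, 0.2, 0.5]
opening: 0.701
finger_force: 25.0
front edge x 0.5616379179230798 z 0.02604502211341456 5771
t 34.9 at [ 0.5854 -0.1697  0.016 ] d [-0.0443 -0.1204 -0.0841] rv [ 0.0003 -0.001   0.0013] n 3.1
```

```bash
python3 -m handwheel '[[[0.75, 0, 0, 0, 0, 0, 0], [0.75, 0, 0, 0, 0, 0, 0], [0.75, 0, 0, -0.002, 0, 0, 0], [0.75, 0, 0, -0.004, 0, 0, 0], [0.75, 0, 0, -0.004, 0, 0, 0], [0.6, 0, 0, -0.004, 0, 0, 0], [0.6, 0, 0, -0.004, 0, 0, 0], [0.6, 0, 0, -0.004, 0, 0, 0], [0.6, 0, 0, -0.004, 0, 0, 0]]]' 25
python3 -m handwheel '[[[0.6, 0, 0, -0.005, 0, 0, 0], [0.6, 0, 0, -0.02, 0, 0, 0], [0.6, 0, 0, -0.04, 0, 0, 0], [0.6, 0, 0, -0.06, 0, 0, 0], [0.6, 0, 0, -0.08, 0, 0, 0], [0.6, 0, 0, -0.1, 0, 0, 0], [0.6, 0, 0, -0.1, 0, 0, 0]]]' 35
python3 - <<'E'
from h import *
go(.631,-.29,.1,-np.pi/2); print(get_state()['q'].round(2))
E
```

```text
clock: 35.8
tool_pos: [0.5858, -0.1696, 0.0203]
eef_rot: [-0.001, 1.0, 0.0, -0.0]
contact_force: [0.1, 0.6, 2.5]
opening: 0.695
finger_force: 25.0
clock: 36.5
tool_pos: [0.5876, -0.1693, 0.1235]
eef_rot: [-0.001, 1.0, 0.0, 0.002]
contact_force: [0.6, 0.3, -1.0]
opening: 0.695
finger_force: 35.0
t 36.5 at [ 0.5876 -0.1693  0.1235] d [-0.0431 -0.1207  0.0237] rv [0.0041 0.0037 1.5721] n 10.5
[ 0.66  0.96 -0.88  1.69  0.9   0.94  1.  ]
```

```bash
python3 -m handwheel '[[[0.6, -0.004, -0.012, 0, 0, 0, 0.14], [0.6, -0.009, -0.025, 0, 0, 0, 0.28], [0.6, -0.014, -0.038, 0, 0, 0, 0.42], [0.6, -0.019, -0.052, 0, 0, 0, 0.56], [0.6, -0.024, -0.066, 0, 0, 0, 0.7], [0.6, -0.029, -0.08, 0, 0, 0, 0.84], [0.6, -0.033, -0.094, 0, 0, 0, 0.98], [0.6, -0.037, -0.106, 0, 0, 0, 1.12], [0.6, -0.041, -0.115, 0, 0, 0, 1.26], [0.6, -0.0431, -0.12, 0, 0, 0, 1.4]]]'
python3 -m handwheel '[[[0.6, 0, 0, 0, 0, 0, 0.1], [0.6, 0, 0, 0, 0, 0, 0.17], [0.6, 0, 0, 0.02, 0, 0, 0.17], [0.6, 0, 0, 0.04, 0, 0, 0.17], [0.6, 0, 0, 0.06, 0, 0, 0.17], [0.6, 0, 0, 0.06, 0, 0, 0.17]]]'
python3 - <<'E'
from h import *
go(.631,-.29,.0025,-np.pi/2); print(get_state()['q'].round(2))
E
```

```text
clock: 37.5
tool_pos: [0.6284, -0.2907, 0.119]
eef_rot: [0.646, 0.763, -0.001, -0.001]
contact_force: [-0.2, -0.1, -1.4]
opening: 0.696
finger_force: 35.0
clock: 38.1
tool_pos: [0.6259, -0.2888, 0.0563]
eef_rot: [0.706, 0.708, -0.002, -0.004]
contact_force: [-0.6, 0.4, -1.3]
opening: 0.698
finger_force: 35.0
t 38.1 at [ 0.6259 -0.2888  0.0563] d [-0.0013  0.0055  0.0537] rv [-0.0076 -0.0024  0.0029] n 1.1
[ 0.6   1.04 -0.49  1.45  0.6   0.81 -0.1 ]
```

```bash
python3 -m handwheel '[[[0.6, -0.001, 0.0055, 0.015, -0.007, -0.002, 0.003], [0.6, -0.001, 0.0055, 0.03, -0.007, -0.002, 0.003], [0.6, -0.001, 0.0055, 0.04, -0.007, -0.002, 0.003], [0.6, -0.001, 0.0055, 0.047, -0.007, -0.002, 0.003], [0.6, -0.001, 0.0055, 0.051, -0.007, -0.002, 0.003], [0.6, -0.001, 0.0055, 0.0535, -0.007, -0.002, 0.003], [0.6, -0.001, 0.0055, 0.0535, -0.007, -0.002, 0.003]]]'
python3 - <<'E'
from h import *
go(.631,-.29,.0025,-np.pi/2)
E
```

```text
clock: 38.8
tool_pos: [0.6344, -0.2905, 0.0065]
eef_rot: [0.707, 0.707, 0.002, 0.003]
contact_force: [-0.2, 0.1, -1.5]
opening: 0.699
finger_force: 35.0
t 38.8 at [ 0.6344 -0.2905  0.0065] d [ 0.0005 -0.0034  0.004 ] rv [ 0.0066  0.0016 -0.0008] n 0.1
```

```bash
python3 -m handwheel '[[[0.6, 0, 0, 0.002, 0.004, 0, 0], [0.6, 0, 0, 0.0035, 0.004, 0, 0], [0.6, 0, 0, 0.004, 0.004, 0, 0], [0.6, 0, 0, 0.004, 0.004, 0, 0]]]' 20
python3 -m handwheel '[[[0.72, 0, 0, 0, 0, 0, 0], [0.78, 0, 0, 0, 0, 0, 0], [0.8, 0, 0, 0, 0, 0, 0], [0.8, 0, 0, -0.02, 0, 0, 0], [0.8, 0, 0, -0.04, 0, 0, 0], [0.7, 0.02, 0.0, -0.06, 0, 0, -0.15], [0.7, 0.04, 0.0, -0.08, 0, 0, -0.3], [0.7, 0.06, 0.0, -0.1, 0, 0, -0.45], [0.7, 0.06, 0, -0.11, 0, 0, -0.6], [0.7, 0.06, 0, -0.11, 0, 0, -0.75]]]'
python3 - <<'E'
from meas import *
P,im,d=wshot('w17'); C=cloud(P,d); comp(C,.57,.70,-.36,-.22,.005,.013,100); go(.631,-.29,.1); 
E
```

```text
clock: 39.2
tool_pos: [0.6344, -0.2905, 0.0025]
eef_rot: [0.707, 0.707, 0.0, 0.001]
contact_force: [-0.7, 0.5, -0.8]
opening: 0.7
finger_force: 20.0
clock: 40.2
tool_pos: [0.6364, -0.2296, 0.1173]
eef_rot: [0.396, 0.918, 0.0, 0.005]
contact_force: [-0.5, -1.0, -0.4]
opening: 0.701
finger_force: 0.0
   rect c [ 634.2 -292.4] size [50.4 62.6] ang 89.2 area 2706 z [0.0069 0.0082 0.0092]
t 40.2 at [ 0.6355 -0.2306  0.116 ] d [-0.0398 -0.0443  0.0161] rv [-3.000e-04  7.700e-03 -8.099e-01] n 5.4
```

```bash
python3 - <<'E'
from h import *
go(.6342,-.2924,.06,np.radians(-.8))
E
python3 -m handwheel '[[[0.75, -0.01, -0.015, 0, 0, 0, -0.14], [0.75, -0.02, -0.03, 0, 0, 0, -0.28], [0.75, -0.03, -0.045, 0, 0, 0, -0.42], [0.75, -0.04, -0.046, 0, 0, 0, -0.56], [0.75, -0.04, -0.046, 0, 0, 0, -0.7], [0.75, -0.04, -0.046, 0, 0.007, 0, -0.796], [0.75, -0.04, -0.046, 0.02, 0.007, 0, -0.796], [0.75, -0.04, -0.046, 0.04, 0.007, 0, -0.796], [0.75, -0.04, -0.046, 0.055, 0.007, 0, -0.796], [0.75, -0.04, -0.046, 0.055, 0.007, 0, -0.796]]]'
python3 - <<'E'
from h import *
go(.6342,-.2924,.0025,np.radians(-.8))
E
```

```text
t 40.2 at [ 0.6355 -0.2306  0.116 ] d [-0.0435 -0.0438  0.0561] rv [-2.000e-04  7.700e-03 -7.959e-01] n 5.3
clock: 41.25
tool_pos: [0.6254, -0.2909, 0.0536]
eef_rot: [0.013, 1.0, -0.003, -0.003]
contact_force: [-1.0, 0.2, 0.3]
opening: 0.755
finger_force: 0.0
t 41.2 at [ 0.6254 -0.2909  0.0536] d [-0.0092 -0.001   0.0511] rv [-0.007  -0.0062 -0.0125] n 1.0
```

```bash
python3 -m handwheel '[[[0.75, -0.009, -0.001, 0, -0.007, -0.006, -0.0125], [0.75, -0.009, -0.001, 0.012, -0.007, -0.006, -0.0125], [0.75, -0.009, -0.001, 0.025, -0.007, -0.006, -0.0125], [0.75, -0.009, -0.001, 0.035, -0.007, -0.006, -0.0125], [0.75, -0.009, -0.001, 0.042, -0.007, -0.006, -0.0125], [0.75, -0.009, -0.001, 0.046, -0.007, -0.006, -0.0125], [0.75, -0.009, -0.001, 0.046, -0.007, -0.006, -0.0125]]]'
python3 - <<'E'
from h import *
go(.6342,-.2924,.0025,np.radians(-.8))
E
```

```text
clock: 41.95
tool_pos: [0.6364, -0.2925, 0.0108]
eef_rot: [0.007, 1.0, -0.0, 0.002]
contact_force: [0.0, 0.7, 0.2]
opening: 0.75
finger_force: 0.0
t 42.0 at [ 0.6364 -0.2925  0.0108] d [0.0022 0.0001 0.0082] rv [-0.0005  0.0048  0.0009] n 0.2
```

```bash
python3 -m handwheel '[[[0.75, 0.002, 0, 0.004, 0, 0.003, 0], [0.75, 0.002, 0, 0.007, 0, 0.003, 0], [0.75, 0.002, 0, 0.008, 0, 0.003, 0], [0.75, 0.002, 0, 0.008, 0, 0.003, 0]]]' 20
python3 -m handwheel '[[[0.6, 0, 0, 0, 0, 0, 0], [0.5, 0, 0, 0, 0, 0, 0], [0.5, 0, 0, 0, 0, 0, 0], [0.5, 0, 0, 0, 0, 0, 0]]]' 30
python3 -m handwheel '[[[0.5, 0, 0, -0.005, 0, 0, 0], [0.5, 0, 0, -0.02, 0, 0, 0], [0.5, 0, 0, -0.04, 0, 0, 0], [0.5, 0, 0, -0.06, 0, 0, 0], [0.5, 0, 0, -0.08, 0, 0, 0], [0.5, 0, 0, -0.1, 0, 0, 0], [0.5, 0, 0, -0.1, 0, 0, 0]]]' 35
python3 - <<'E'
from h import *
go(.6302,-.0645,.1,np.radians(-6.7))
E
```

```text
clock: 42.35
tool_pos: [0.6348, -0.2926, 0.0034]
eef_rot: [0.007, 1.0, -0.0, 0.001]
contact_force: [0.2, 0.3, 1.0]
opening: 0.751
finger_force: 0.0
clock: 42.75
tool_pos: [0.635, -0.2926, 0.0037]
eef_rot: [0.007, 1.0, -0.0, 0.002]
contact_force: [0.1, 0.4, 0.9]
opening: 0.558
finger_force: 30.0
clock: 43.45
tool_pos: [0.6369, -0.2927, 0.108]
eef_rot: [0.007, 1.0, -0.001, 0.005]
contact_force: [-0.1, 0.6, -1.3]
opening: 0.556
finger_force: 35.0
t 43.5 at [ 0.6369 -0.2927  0.108 ] d [0.0099 0.2281 0.0075] rv [-0.0016  0.0093  0.1034] n 4.6
```

```bash
python3 -m handwheel '[[[0.5, 0, 0.025, 0, 0, 0.009, 0.02], [0.5, 0, 0.06, 0, 0, 0.009, 0.04], [0.5, 0, 0.1, 0, 0, 0.009, 0.06], [0.5, 0, 0.14, 0, 0, 0.009, 0.08], [0.5, 0.005, 0.175, 0, 0, 0.009, 0.1], [0.5, 0.009, 0.205, 0, 0, 0.009, 0.103], [0.5, 0.0099, 0.222, 0, 0, 0.009, 0.103], [0.5, 0.0099, 0.2281, 0.0, 0, 0.009, 0.103], [0.5, 0.0099, 0.2281, 0.0, 0, 0.009, 0.103], [0.5, 0.0099, 0.2281, 0.0, 0, 0.009, 0.103]]]'
python3 - <<'E'
from meas import *
s=get_state(); go(.631,-.0645,.045,np.radians(-6.7)); print(s['q'].round(2))
P,im,d=wshot('w18'); C=cloud(P,d); z=s['tool_pos'][2]
q=box(C,.55,.72,-.085,-.045,z-.003,z+.009); print('front edge x',np.percentile(q[:,0],.5),len(q))
E
```

```text
clock: 44.45
tool_pos: [0.6276, -0.0663, 0.1028]
eef_rot: [0.059, 0.998, -0.001, -0.003]
contact_force: [-0.4, -0.0, -1.7]
opening: 0.559
finger_force: 35.0
t 44.5 at [ 0.6276 -0.0663  0.1028] d [-0.0035  0.0023  0.0578] rv [-0.0026 -0.0065 -0.0011] n 1.2
[ 0.45  1.   -0.83  1.63  0.88  0.94  0.75]
front edge x 0.5940469981306976 9229
```

View pics/w18.png

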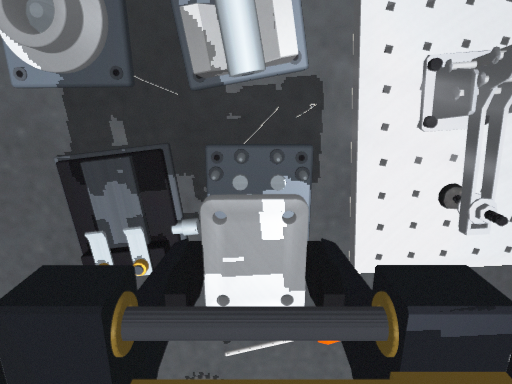

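```bash
python3 -m handwheel '[[[0.5, -0.0032, 0.0022, 0.015, -0.002, -0.006, 0], [0.5, -0.0032, 0.0022, 0.03, -0.002, -0.006, 0], [0.5, -0.0032, 0.0022, 0.042, -0.002, -0.006, 0], [0.5, -0.0032, 0.0022, 0.052, -0.002, -0.006, 0], [0.5, -0.0032, 0.0022, 0.058, -0.002, -0.006, 0], [0.5, -0.0032, 0.0022, 0.062, -0.002, -0.006, 0], [0.5, -0.0032, 0.0022, 0.062, -0.002, -0.006, 0]]]'
python3 - <<'E'
from h import *
go(.6307,-.0645,.0187,np.radians(-6.7))
E
```

```text
clock: 45.2
tool_pos: [0.6305, -0.0624, 0.0408]
eef_rot: [0.058, 0.998, 0.001, -0.0]
contact_force: [-0.4, -0.0, -0.7]
opening: 0.558
finger_force: 35.0
t 45.2 at [ 0.6305 -0.0624  0.0408] d [-0.0005 -0.002   0.0221] rv [ 0.001  -0.0007  0.001 ] n 0.4
```

```bash
python3 -m handwheel '[[[0.5, -0.0005, -0.002, 0.003, 0, 0, 0], [0.5, -0.0005, -0.002, 0.007, 0, 0, 0], [0.5, -0.0005, -0.002, 0.011, 0, 0, 0], [0.5, -0.0005, -0.002, 0.015, 0, 0, 0], [0.5, -0.0005, -0.002, 0.018, 0, 0, 0], [0.5, -0.0005, -0.002, 0.021, 0, 0, 0], [0.5, -0.0005, -0.002, 0.0225, 0, 0, 0], [0.5, -0.0005, -0.002, 0.0225, 0, 0, 0]]]' 20
python3 - <<'E'
from h import *
go(.6307,-.0645,.0187,np.radians(-6.7))
E
```

```text
clock: 46.0
tool_pos: [0.631, -0.0644, 0.0188]
eef_rot: [0.058, 0.998, 0.001, 0.0]
contact_force: [0.4, -0.8, -1.7]
opening: 0.562
finger_force: 20.0
t 46.0 at [ 0.631  -0.0644  0.0188] d [ 0.0003 -0.0001  0.0001] rv [ 0.0011 -0.      0.001 ] n 0.0
```

```bash
python3 -m handwheel '[[[0.5, 0, 0, 0.0006, 0, 0, 0], [0.5, 0, 0, 0.0006, 0, 0, 0], [0.6, 0, 0, 0.0006, 0, 0, 0], [0.66, 0, 0, 0.0006, 0, 0, 0], [0.66, 0, 0, 0.0006, 0, 0, 0], [0.66, 0, 0, -0.02, 0, 0, 0], [0.66, 0, 0, -0.05, 0, 0, 0], [0.66, 0, 0, -0.09, 0, 0, 0], [0.66, 0, 0, -0.13, 0, 0, 0], [0.66, 0, 0, -0.17, 0, 0, 0]]]'
python3 -m handwheel '[[[0.66, 0, -0.04, -0.03, 0, 0, 0], [0.66, 0, -0.08, -0.06, 0, 0, 0], [0.66, 0, -0.1, -0.08, 0, 0, 0], [0.66, 0, -0.1, -0.08, 0, 0, 0], [0.66, 0, -0.1, -0.08, 0, 0, 0]]]'
python3 - <<'E'
from meas import *
P,im,d=wshot('w19'); C=cloud(P,d);print('bracket');comp(C,.57,.70,-.12,-.01,.0205,.0238,100);print('flange');comp(C,.43,.55,-.23,-.12,.036,.05,60);print('shaft');comp(C,.38,.58,-.13,0,.052,.075,60);print('housing');comp(C,.4,.55,-.35,-.235,.045,.06,60);print('ring');comp(C,.45,.56,-.44,-.36,.013,.025)
print(get_state()['tool_pos'],get_state()['contact_force'])
E
```

```text
clock: 47.0
tool_pos: [0.6309, -0.0643, 0.1919]
eef_rot: [0.058, 0.998, 0.001, 0.0]
contact_force: [0.7, 0.3, 0.0]
opening: 0.658
finger_force: 0.0
clock: 47.5
tool_pos: [0.6192, -0.1633, 0.2695]
eef_rot: [0.058, 0.998, 0.001, 0.0]
contact_force: [0.3, 0.9, -0.5]
opening: 0.657
finger_force: 0.0
bracket
   rect c [625.4 -68.6] size [58.  70.1] ang 83.7 area 3144 z [0.0216 0.0228 0.0237]
flange
   rect c [ 487.7 -179.3] size [41.8 43.4] ang 82.4 area 858 z [0.0388 0.041  0.0423]
shaft
   rect c [500.2 -63.6] size [76.6 26.2] ang 3.0 area 1573 z [0.0527 0.056  0.0602]
housing
   rect c [ 475.  -290.7] size [62.3 77.5] ang 83.0 area 3601 z [0.0475 0.0494 0.0515]
ring
   rect c [ 493.  -399.9] size [49.4 49.6] ang 90.0 area 1520 z [0.015  0.0181 0.0196]
[ 0.61894395 -0.16229239  0.26862138] [ 0.01181688  0.46739131 -0.72022152]
```

View pics/w19.png

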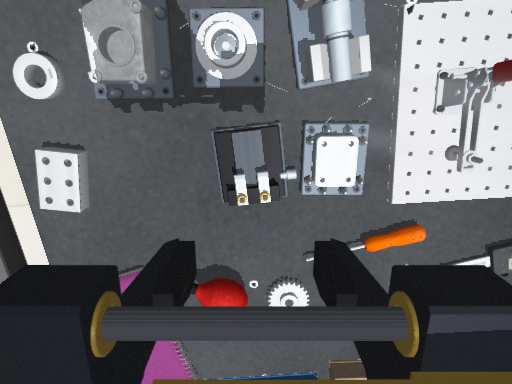

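```bash
python3 -c "
from plant import finish_job; print(finish_job())"
```

```text
the job is handed in; nothing more can be done
None
```

I loaded all four workpieces into their fixtures and handed the job in at about 47.5 s. My camera measurements put each part home within tolerance and the ring gauge unmoved; the hand-in returned no verdict. On the first approach a finger touched the shaft and rolled it about 16 mm before I gripped it.

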